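# Refit the bottle sensor's slider on its bent guide rail

## Robot

A 6-joint arm with a two-finger parallel gripper is mounted at the origin on the work surface; the furniture and walls round the work are solid. World frame = base frame: x ahead of the robot, y to its left, z up, the work surface at z = 0. Lengths are in m, angles in rad, forces in N, time in s.
With the tool pointing down it reaches from about 0.35 to 0.975 m from the base axis. Payload 4.9 kg.
Tool frame: the origin (TCP) lies at the very end of the fingers, on their centre line; the grasp point (between the pads) lies 19 mm behind it (manip.hold_point_z is the distance from the TCP to the grasp point, in m); z points along the fingers, y is the line along which they close (so a half turn about z gives the same grasp; the last joint's range is limited). The gripper opens to 85 mm and grips with 20 to 120 N. Pads are 22 mm wide; open, the fingers measure 114 mm over their backs; the gripper's body (76 mm by 85 mm) begins 54 mm behind the grasp point. The pads swing forward as they close: fully open they stand 13 mm farther back than shut.
Start: joints at [1.214, 0.053, 1.613, -0, 1.476, -0.119], TCP at [0.147, 0.607, 0.198] pointing down, gripper open.
Joint ranges: [-3.01, 3.01], [-1.01, 2.22], [0.06, 2.58], [-1.02, 4.17], [0.09, 2.62], [-3.14, 3.14]. Speed limits (rad/s): [2.57, 2.57, 3.14, 3.14, 3.14, 3.14].

## Interface

Orientations are given as a unit quaternion [x, y, z, w].
In Python, from cell import manip gives the robot as it stands. The module is installed in compiled form; this text tells all that it offers.
- The arm moves only by the tool move_arm, never from a script. Its argument "deltas" is a list of rows, each a list of 3 entries, a list of its own where there are three numbers: the shift along the tool's x, y, z in units of 500 mm (1.0 is 500 mm), then the turn, a rotation vector about the tool's x, y, z in units of 180 degrees (1.0 is 180 degrees), then the opening, from -1 (shut) to 1 (fully open), so that 0 is half open. In form: [[[dx, dy, dz], [ax, ay, az], claw], ...]. A call has 1 to 20 rows; each row shifts and turns the commanded pose from where the row before left it, along the tool's axes as they then stand; what a row does not reach is not made up. A row lasts 1/8 s, in which the tool goes at most 62.5 mm and 10.7 degrees, less where a joint would pass 70% of its speed; a pose out of reach is approached as far as the arm can. A call with a number of a shift or a turn outside -1 to 1 is refused whole. A call with a gripper value outside its range is refused whole. The fingers move at their own pace and stop on an object; "grip_force" is the grip in N (left out, the last holds). Time passes only in rows, so rows that do not move let the fingers close. It gives the time, the measured TCP pose, the force, the opening and the grip force at its end, in the units of the state.
- manip.get_obs(): the state, without advancing time (a new reading comes with each control period).
- manip.camera(name): name is "side" or "top"; returns the picture (384x512x3 uint8, red, green, blue); there is no depth.
- manip.camera_model(name): a dict with "intrinsics" (3x3 intrinsics, pixels), "world_from_camera" (4x4, takes a point from camera to world coordinates). Camera axes: x right, y down, z forward; pixel columns grow to the right and rows downward; lengths in m; the calibration is good to about 2 mm. A picture is of the moment at which its call begins. camera_model takes no time and is no camera call.
- manip.finish_job(): hands the job in; it is judged then, once.
The state is a dict: "time": time; "joint_positions": joint angles; "joint_velocities": joint speeds; "tau": joint torques, N m; "ee_pos": TCP position; "eef_rot": TCP orientation; "contact_force": force on the tool from outside, world axes, zero at the start; "moment": the same for the moment, N m; "finger_gap": finger opening in m; "finger_force": force on a finger pad.
Only numpy, scipy, OpenCV 4.12 (cv2) and the standard library are available. Lean on these libraries where they do the work, as an engineer would, in place of code of your own. Each camera call takes 0.05 s, during which the arm holds its last target. There are 200 camera calls.

## Task

The bottle sensor's slider was taken off the lane's guide rail for cleaning. Put it back: take it up (the orange fin is its grip), thread it onto the rail's open end with its red eye on the side of the bottles, slide it round the bend, turning it with the rail, and push it home against the rubber buffer until the spring catch has dropped in behind it; then let go. The rail and its stop are set by hand, so feel your way: ease the slider along gently, never forcing it on the rail or the stop, and leave the two amber bottles and the red pigment jar standing where they are.

Things in the scene. Friction and masses are not known exactly. Their poses are not given: they have to be found in the camera images.
- stand: Fixed bottle-lane stand: thin aluminium foot plates, dark post and a round steel guide rail 12 mm thick, its axis level, 140 mm above the table. Origin on the table, z up. In its axes, in mm, the rail as drawn runs from its open, rounded end (-100, -46) along +y to (-100, 0), a quarter circle of radius 100 about the origin through (-71, 71) to (0, 100), then along +x to the post at (104, 100).
- post (a point): Top of the post's clamp, on the post's axis, at (104, 100) mm in the stand's axes. The whole rail pivots here and was clamped by hand, swung level by up to 0.1 rad either way from the drawn path, so the open end may lie up to 15 mm to the side and 20 mm on or back. How far it is swung is not measured: find it by touch or sight. The clamp holds; the rail does not move.
- straight (a point): End of the bend in the drawn, unswung path, (0, 100, 140) mm in the stand's axes. On the straight beyond it a blue stop head is clamped, its front face 44 to 62 mm past the bend: its place is not measured, feel or look for it; it does not slide. Round the rail a sprung rubber buffer stands 13 mm out of that face; it gives from 1.5 N, is solid after 8 mm at 7 N (plus friction), and yields slowly.
- slider: Loose slider, 0.13 to 0.22 kg, 109 mm tall: grey sensor box below (30 x 30 x 31 mm), black block with the brass-bushed bore (32 mm along x, 36 mm wide, 31 to 70 mm above the underside), orange fin on top. Origin at the centre of the underside, z up; x along the bore, the red eye on the -y side. It stands upright at the start; on the rail it hangs upright by itself.
- bore (a point): Middle of the bore, 52 mm above the underside. The bore runs right through along x, 15.6 mm wide (1.8 mm clear of a straight rail all round, about 1 mm in the bend); the bush is 32 mm long. With the eye to the bottles, the slider's +x leads: along the stand's +y at the open end, along its +x at the stop.
- eye (a point): Red eye of the sensor on the slider's -y face, 16 mm above the underside. The bottles stand inside the bend, to the right of the slider's way.
- fin (a point): Grip point in the upright orange fin, 91 mm above the underside, 18 mm below the fin's top. The fin is 30 mm long (x), 10 mm thick (y) and rises 39 mm above the black block.
- catch (a joint): Opening of the spring catch, rad: 0 at rest and about 0 once dropped in behind the slider; 0.12 to 0.2 while the block passes its nose. The arm lies on the outer side of the rail and reaches 76 mm back from the stop head; its nose, 42 mm from the head, drops in behind the block when the buffer is pressed 3 mm, at a push of 4 to 6 N in all. Lifting it takes 1 to 3 N.
- bottle_near: Amber scent bottle with a dark cap, 61 mm wide, 121 mm tall, standing on the lane plate inside the bend, nearer the rail's open end. Origin at the centre of its underside.
- bottle_far: Second amber bottle of the same size, on the lane plate nearer the post. Origin at the centre of its underside.
- jar_red: Pigment jar with a white lid and a red band, 68 mm wide, 56 mm tall, on the table right of the lane. Origin at the centre of its underside.

How it is judged:
By the outcome, as a careful person would: the job done as asked, in the order asked, and still so for the second after the job is handed in, with the robot touching nothing.
It also fails if it takes over 72 s, if anything falls off the work surface, if the arm or the gripper's body presses on something with over 40 N, if the wrist force passes 120 N, or if a joint passes its speed limit or range.

## Working session

There is one attempt and no reset: what is moved stays moved. The work goes in short steps, Python scripts to look and compute and a tool call to move; the robot and the scene stay as the last step left them, time stands still between calls to the robot, and variables do not carry over. Pictures are saved under pics/ and viewed, at most 10 in all, crops included, and the job is handed in when it is done.

Besides the shell and the picture viewer there is one more tool, called after "Emit:" as a command line: name --argument value ..., lists and objects as JSON in quotes. move_arm: Moves the arm, as the interface text tells. Shifts and turns lie within -1 to 1; 1 stands for 500 mm of shift or 180 degrees of turn. Its arguments: {"type":"object","properties":{"deltas":{"type":"array"},"grip_force":{"type":"number"}},"required":["deltas"]}

```bash
mkdir -p pics; python3 - <<'E'
from cell import manip
import cv2,numpy as np
np.set_printoptions(precision=4,suppress=True)
for n in("side","top"):
    cv2.imwrite(f"pics/{n}0.png",manip.camera(n)[:,:,::-1])
    m=manip.camera_model(n);print(np.array(m["intrinsics"]),np.array(m["world_from_camera"]))
print(manip.get_obs())
print(manip.hold_point_z)
E
```

```text
[[486.413    0.     249.7769]
 [  0.     486.413  190.1307]
 [  0.       0.       1.    ]] [[ 0.9713 -0.1481  0.1861  0.376 ]
 [-0.2375 -0.5629  0.7917 -1.0951]
 [-0.0125 -0.8131 -0.5819  0.749 ]
 [ 0.      0.      0.      1.    ]]
[[459.4457   0.     252.9753]
 [  0.     459.4457 187.1721]
 [  0.       0.       1.    ]] [[-0.011  -0.9964  0.0839  0.4796]
 [-0.9996  0.0088 -0.0262 -0.2405]
 [ 0.0254 -0.0841 -0.9961  1.2017]
 [ 0.      0.      0.      1.    ]]
{'time': 0.1, 'joint_positions': array([ 1.214 ,  0.0533,  1.6141, -0.    ,  1.476 , -0.119 ]), 'joint_velocities': array([ 0.001 , -0.0023, -0.0021, -0.0012,  0.0028, -0.0002]), 'tau': array([ -0.0002, -39.4905, -37.1363,  -0.0001,   0.0039,   0.    ]), 'ee_pos': array([0.147 , 0.6068, 0.1966]), 'eef_rot': array([ 0.1186,  0.9929, -0.0009, -0.0002]), 'contact_force': array([-0.0489, -0.5955,  0.2885]), 'moment': array([-0.0046, -0.0073, -0.0578]), 'finger_force': 0.0, 'finger_gap': 0.08515816928758857}
0.0187
```

View pics/top0.png

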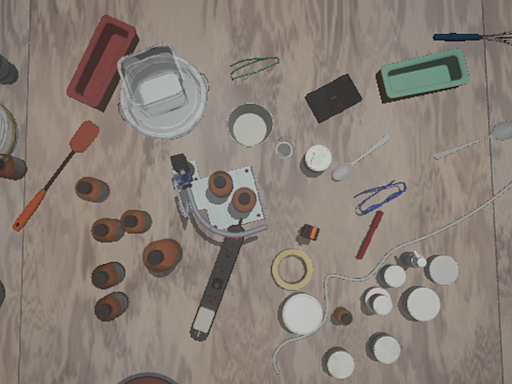

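View pics/side0.png

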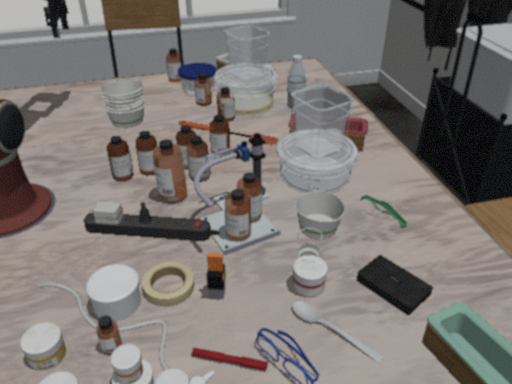

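Top view: the rail's open end is at about (266,228), the bend at (195,225), the post at (180,163), the slider at (310,232) and the red-banded jar at (318,158). In the side view the slider is at (216,272). Next I'll view enlarged crops.

```bash
python3 - <<'E'
import cv2
a=cv2.imread("pics/top0.png")[145:255,160:330];cv2.imwrite("pics/topc.png",cv2.resize(a,None,fx=4.7,fy=4.7,interpolation=2))
a=cv2.imread("pics/side0.png")[130:300,180:340];cv2.imwrite("pics/sidec.png",cv2.resize(a,None,fx=3.5,fy=3.5,interpolation=2))
E
```

```text
(no output)
```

View pics/topc.png

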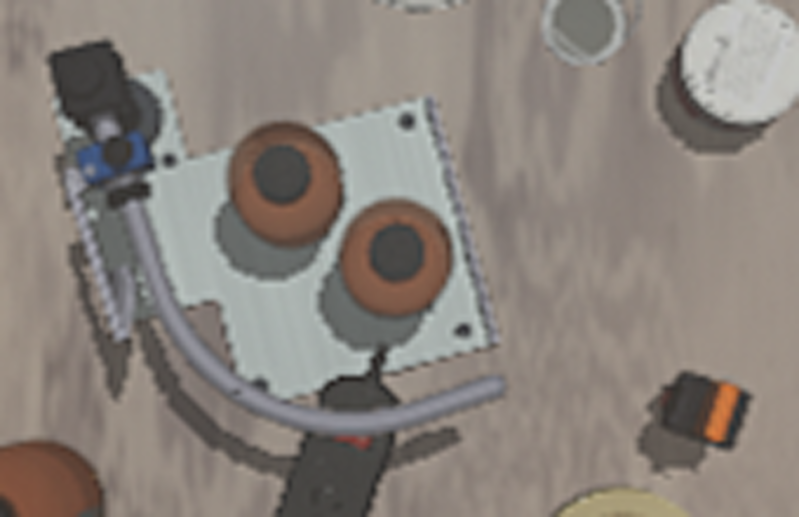

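View pics/sidec.png

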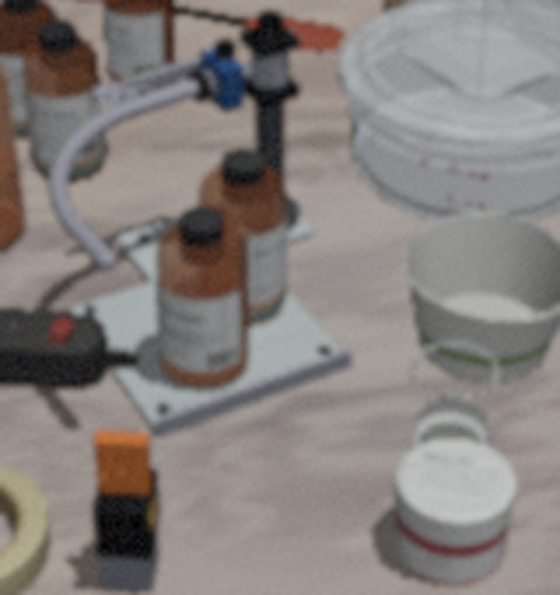

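The enlarged top view shows:
- the rail's tip at crop (503,383)
- the blue stop head at (115,155), with a dark buffer at (128,192)
- the catch arm on the outer side, its tip at (120,330)
- the fin, long roughly along the image's vertical

In the side crop, the slider's brass bore shows on its +x face and no eye faces the camera, so the eye should be on the +y face. I'll check that and measure.

```bash
cat > h.py <<'E'
from cell import manip
import cv2,numpy as np
np.set_printoptions(precision=4,suppress=True)
def cast(n,uv,z):
    m=manip.camera_model(n);K=np.array(m["intrinsics"]);T=np.array(m["world_from_camera"])
    uv=np.atleast_2d(uv).astype(float);d=np.c_[(uv-K[:2,2])/K[0,0],np.ones(len(uv))]@T[:3,:3].T
    return T[:3,3]+d*((z-T[2,3])/d[:,2])[:,None]
def proj(n,p):
    m=manip.camera_model(n);T=np.linalg.inv(np.array(m["world_from_camera"]));c=np.atleast_2d(p)@T[:3,:3].T+T[:3,3]
    q=c@np.array(m["intrinsics"]).T;return q[:,:2]/q[:,2:]
def big(mask):
    c=cv2.findContours(mask.astype(np.uint8),cv2.RETR_EXTERNAL,cv2.CHAIN_APPROX_NONE)[0];return max(c,key=cv2.contourArea)
E
python3 - <<'E'
from h import *
t=cv2.imread("pics/top0.png");s=cv2.imread("pics/side0.png")
def orange(im,x0,x1,y0,y1):
    h=cv2.cvtColor(im,cv2.COLOR_BGR2HSV);m=(h[...,0]>4)&(h[...,0]<20)&(h[...,1]>150)&(h[...,2]>110)
    k=np.zeros_like(m);k[y0:y1,x0:x1]=1;return m&k
c=big(orange(t,290,330,215,250));r=cv2.minAreaRect(c);b=cv2.boxPoints(r);print("top",r);print(cast("top",b,.109)*1e3)
mt=orange(t,290,330,215,250);v=np.argwhere(mt)[:,::-1];print(len(v),v.mean(0),cast("top",v.mean(0),.105)*1e3)
w,V=np.linalg.eigh(np.cov(cast("top",v,.107)[:,:2].T));print(np.sqrt(w)*1e3,np.degrees(np.arctan2(V[1,1],V[0,1])))
ms=orange(s,200,235,240,300);v=np.argwhere(ms)[:,::-1];print("side",len(v),v.mean(0),v.min(0),v.max(0))
# centre across two views: nearest points of the two rays
print(t[222:243,296:322,2]);print((t[222:243,296:322,2].astype(int)-t[222:243,296:322,1]))
E
```

```text
top ((312.9999694824219, 232.5), (3.4785053730010986, 11.700428009033203), 18.434947967529297)
[[ 450.5364 -402.0898  109.    ]
 [ 476.68   -411.4818  109.    ]
 [ 473.9868 -419.3009  109.    ]
 [ 447.8496 -409.8916  109.    ]]
46 [313.  232.5] [[ 462.1852 -411.3091  105.    ]]
[2.6231 8.3807] 160.73308676359596
side 211 [214.7346 261.4976] [208 254] [221 270]
[[145 148 154 151 152 157 158 154 155 161 159 158 159 159 158 157 157 158
  158 158 157 157 157 158 158 157]
 [144 147 153 151 151 156 158 158 151 145 146 150 159 163 160 159 157 157
  157 157 157 157 157 158 158 158]
 [143 145 151 152 150 155 159 154 115  77  83 100 131 145 148 158 160 159
  159 156 157 157 158 158 158 157]
 [143 144 150 152 152 156 157 124  69  57  64  61  64  62  88 131 151 149
  145 150 156 157 158 159 158 157]
 [145 144 150 154 146 141 130  87  57  67  68  65  63  61  57  77 102 130
  149 155 155 156 161 160 159 158]
 [150 147 151 158 126  78  64  53  55  64  68  67  66  65  66  72  79 161
  205 194 163 139 146 159 161 157]
 [155 151 154 151 120  83  68  55  58  66  69  67  65  65  71  75 103 174
  204 205
[... 2596 characters left out ...]
67 82 86 72 29 -3  3 10 13
  13 12]
 [11  9  7  7  5  5  4  3  4  3  3  6 17 17 48 74 82 89 64  6 -1  5 10 13
  14 13]
 [10  6  8  8  8  6  5  4  4  3  3  9 19 19 62 83 87 86 54 -6  0  8 13 12
  12 13]
 [ 9  7  7  8  8  8  7  7  6  6  4  6 13 20 59 82 91 74 30 -3  5 11 13 12
  12 13]
 [ 6  7  7  8  7  7  8  8  8  7  5  3  4  3 25 59 78 58 15  0  6 12 13 12
  12 12]
 [ 7  8  8  7  7  7  7  8  7  8  9  8  7  4  1  0  0  0 -1  2  8 13 13 12
  13 12]
 [ 6  7  7  8  7  7  7  7  7  8  7  7  7  7 10 13 10  7  6  7 11 13 13 13
  13 13]
 [ 9  8  7  7  8  8  7  7  9  7  7  7  8  7 11 14 13 13 12 12 14 13 12 12
  13 12]
 [13 11  8  6  8  6  8  7  8  8  7  7  7  8 11 13 13 13 13 13 12 13 12 12
  13 12]]
```

```bash
python3 - <<'E'
from h import *
t=cv2.imread("pics/top0.png").astype(int);s=cv2.imread("pics/side0.png").astype(int)
d=t[...,2]-t[...,1];m=np.zeros(d.shape,bool);m[222:243,296:322]=d[222:243,296:322]>60;v=np.argwhere(m)[:,::-1]
P=cast("top",v,.109);c=P.mean(0);w,V=np.linalg.eigh(np.cov(P[:,:2].T));print("fin top",c*1e3,np.sqrt(w*12)*1e3,np.degrees(np.arctan2(V[1,1],V[0,1])))
print("side pred fin face ctr",proj("side",[[c[0],c[1]-.005,.0895]]),"seen 214.7 261.5")
for nm,u in(("tip",(266,226.5)),):print(nm,cast("top",u,.14)*1e3)
# rail mask: bluish
m=(t[...,0]-t[...,2]>-2)&(t.max(2)>95)&(t.max(2)<185);k=np.zeros_like(m);k[185:240,185:270]=1;m&=k
# local width-limited centreline along probe normals
P0=np.array([(503,383),(470,393),(440,402),(390,418),(360,423),(330,424),(300,418),(270,408),(240,392),(215,373),(190,345),(170,315),(158,287),(150,260),(142,237),(135,215)])/4.7+[160-.4,145-.4]
g=t[...,0]-t[...,2]
im=cv2.GaussianBlur((g).astype(np.float32),(0,0),.5)
out=[]
for i,p in enumerate(P0):
    tg=P0[min(i+1,len(P0)-1)]-P0[max(i-1,0)];tg/=np.hypot(*tg);n=np.array([-tg[1],tg[0]])
    o=np.arange(-6,6.1,.5);q=p+o[:,None]*n
    pr=cv2.remap(im,q[:,0].astype(np.float32)[None],q[:,1].astype(np.float32)[None],1)[0]
    print(p.round(1),pr.astype(int))
for p in P0: print(cast("top",p,.14)[0]*1e3)
E
```

```text
fin top [ 463.1023 -410.9836  109.    ] [ 8.9436 27.3351] 160.74506264368242
side pred fin face ctr [[214.3095 263.3113]] seen 214.7 261.5
tip [[ 477.7385 -297.4442  140.    ]]
[266.6 226.1] [-18 -18 -19 -19 -19 -18 -16 -14 -11  -8  -4  -2   0   0  -2  -5 -10 -13
 -16 -17 -17 -17 -17 -17 -17]
[259.6 228.2] [-18 -18 -18 -18 -18 -14 -10  -5   1   4   6   7   7   7   7   5   0  -6
 -12 -16 -17 -17 -17 -17 -17]
[253.2 230.1] [-11 -14 -16 -17 -17 -13  -8  -2   4   5   7   7   7   7   6   1  -5 -11
 -15 -17 -17 -17 -17 -17 -17]
[242.6 233.5] [-12 -13 -13 -12 -11  -9  -3   1   3   5   7   8   8   8   7   6   3   0
  -1  -3  -4  -3  -3  -3  -3]
[236.2 234.6] [-15 -27 -41 -55 -54 -50 -34 -14  -3   5   7   8   8   8   7   6   4   1
  -1  -3  -4  -4  -4  -4  -3]
[229.8 234.8] [-4 -4 -4 -3 -3 -5 -6 -4 -1  2  4  6  7  7  7  6  4  1 -1 -3 -4 -4 -4 -4
 -4]
[223.4 233.5] [-17 -17 -17 -18 -18 -17 -13  -9  -2   3   5   6   7   7   7   7   3  -1
  -8 -15 -16 -15 -11  -3   0]
[217.  231.4] [-18 -18 -18 -18 -18 -17 -16 -10  -4   1   5   7   8   8   7   7   6   5
   4   4   4   4   4   4   4]
[210.7 228. 
[... 529 characters left out ...]
9.9] [5 4 3 2 1 0 1 2 4 5 6 8 7 7 6 5 4 4 4 5 5 5 5 5 5]
[189.8 195. ] [1 1 1 0 0 0 1 2 3 4 6 7 8 7 6 5 4 4 4 4 5 5 5 5 5]
[188.3 190.3] [0 0 0 0 0 0 0 1 3 5 6 7 7 7 6 5 4 4 3 4 4 4 4 4 4]
[ 478.6656 -298.8904  140.    ]
[ 473.9615 -282.6355  140.    ]
[ 469.7356 -267.8808  140.    ]
[ 462.2189 -243.331   140.    ]
[ 459.9544 -228.6473  140.    ]
[ 459.6367 -213.9928  140.    ]
[ 462.7219 -199.3688  140.    ]
[ 467.7517 -184.757   140.    ]
[ 475.7025 -170.1537  140.    ]
[ 485.093  -157.9847  140.    ]
[ 498.8857 -145.8108  140.    ]
[ 513.6539 -136.0599  140.    ]
[ 527.4301 -130.2013  140.    ]
[ 540.7223 -126.2885  140.    ]
[ 552.0707 -122.3692  140.    ]
[ 562.9399 -118.934   140.    ]
```

```bash
cat >> h.py <<'E'
def path(s):  # s from bend start (open end at -46): stand-frame xy mm, heading deg
    if s<0: return np.array([-100,s]),90.
    if s<157.08: a=s/100;return np.array([-100*np.cos(a),100*np.sin(a)]),90-np.degrees(a)
    return np.array([s-157.08,100.]),0.
def toW(p,f): th,x,y=f;c,s=np.cos(th),np.sin(th);return np.array([[c,-s],[s,c]])@p+[x,y]
E
python3 - <<'E'
from h import *
from scipy.optimize import least_squares
t=cv2.imread("pics/top0.png").astype(int)
im=(t[...,0]-t[...,2]).astype(np.float32)
P0=np.array([(503,383),(470,393),(440,402),(415,411),(390,418),(360,423),(330,424),(300,418),(270,408),(240,392),(215,373),(190,345),(170,315),(158,287),(150,260),(142,237),(135,215)])/4.7+[160-.4,145-.4]
Q=[]
for i,p in enumerate(P0[1:],1):
    tg=P0[min(i+1,len(P0)-1)]-P0[i-1];tg/=np.hypot(*tg);n=np.array([-tg[1],tg[0]])
    o=np.arange(-3,3.1,.25);q=p+o[:,None]*n
    pr=cv2.remap(im,q[:,0].astype(np.float32)[None],q[:,1].astype(np.float32)[None],1)[0]
    w=np.clip(pr-4.3,0,None) ;Q.append(p+n*(w@o)/w.sum())
W=cast("top",np.array(Q),.14)[:,:2]*1e3
def dist(f):
    th,x,y=f;c,s=np.cos(th),np.sin(th);L=(W-[x,y])@np.array([[c,-s],[s,c]])
    r=np.hypot(*L.T)-100
    return np.where(L[:,1]<0,-L[:,0]-100,np.where(L[:,0]>0,L[:,1]-100,r))
r=least_squares(dist,[.25,550,-225],loss='soft_l1')
print("rail frame",r.x,np.degrees(r.x[0]));print(dist(r.x).round(1))
for s in(-46,0,80,157,201,219,261):p,h=path(s);print(s,toW(p,r.x),h+np.degrees(r.x[0]))
# stop head front & buffer from crop
for nm,u,z in(("head front",(123,184),.14),("buffer front",(133,203),.14),("post",(100,95),.16),("catch tip",(120,330),.14),("tip",(505,382),.14),("cap near",(398,252),.121),("cap far",(282,173),.121)):
    w=cast("top",np.array(u)/4.7+[159.6,144.6],z)[0,:2]*1e3;c,s=np.cos(r.x[0]),np.sin(r.x[0]);print(nm,w,np.array([[c,s],[-s,c]])@(w-r.x[1:]))
p=np.array([toW(path(s)[0],r.x) for s in(-46,-20,10,40)]);print("side pred",proj("side",np.c_[p/1e3,[.14]*4]))
E
```

```text
rail frame [   0.3265  560.5043 -225.4455] 18.70791955727014
[-0.2  0.  -0.  -0.4  0.6  0.1  0.1 -0.1 -0.4  0.3 -0.1  0.4 -0.1 -0.1
 -0.1 -0.1]
-46 [ 480.5419 -301.0895] 108.70791955727015
0 [ 465.7877 -257.5199] 108.70791955727015
80 [ 471.5059 -179.8464] 62.87129594680428
157 [ 528.3545 -130.7545] 18.753545721730898
201 [ 570.0295 -116.6418] 18.70791955727014
219 [ 587.0784 -110.8684] 18.70791955727014
261 [626.8594 -97.3972] 18.70791955727014
head front [ 578.2932 -113.0367] [ 52.9035 100.764 ]
buffer front [ 568.8677 -117.9491] [42.4003 99.1344]
post [ 619.8191 -104.2814] [95.0436 95.7377]
catch tip [ 506.5712 -111.6632] [-14.5887 125.0694]
tip [ 479.1435 -299.8789] [-100.9363  -44.4048]
cap near [ 544.6431 -248.1458] [-22.3042 -16.4135]
cap far [ 584.9145 -190.2975] [34.394  25.4615]
side pred [[211.2747 206.0178]
 [205.3024 199.7191]
 [198.8782 192.6497]
 [195.7378 185.0842]]
```

```bash
cat >> h.py <<'E'
from scipy.spatial.transform import Rotation as Ro
F=[.3265,560.5043,-225.4455]
def Rt(yaw): return Ro.from_euler('z',yaw,degrees=True)*Ro.from_quat([1,0,0,0])
def rows(wps,claw,start=None):  # wps: x,y,z(m),yaw(deg),n
    o=manip.get_obs();p,R=(o["ee_pos"],Ro.from_quat(o["eef_rot"])) if start is None else (np.array(start[:3]),Rt(start[3]))
    for x,y,z,yaw,n in wps:
        q=np.array([x,y,z]);T=Rt(yaw);rv=(R.inv()*T).as_rotvec();st=(q-p)/n
        for i in range(n):
            d=R.inv().apply(st)*2;print("[[%.4f,%.4f,%.4f],[%.4f,%.4f,%.4f],%g],"%(*d,*(rv/n/np.pi),claw),end="")
            R=R*Ro.from_rotvec(rv/n)
            if n>1 and np.linalg.norm(rv)<2e-3 and i==0: print(f"  x{n}",end="");R=T;break
        print();p=q;R=T
def show():
    o=manip.get_obs();R=Ro.from_quat(o["eef_rot"]);x=R.apply([1,0,0]);z=R.apply([0,0,1])
    print(o["time"],o["ee_pos"]*1e3,"yaw",np.degrees(np.arctan2(x[1],x[0])),"z",z,"F",o["contact_force"],"M",o["moment"],o["finger_gap"],o["finger_force"])
E
python3 - <<'E'
from h import *
rows([(.147,.607,.26,160.7,2),(.5,.25,.3,160.7,9),(.5,-.25,.3,160.7,9),(.463,-.411,.2,160.7,4),(.463,-.411,.13,160.7,3)],1)
E
```

```text
[[0.0001,0.0001,-0.0634],[-0.0003,-0.0000,0.0158],1],[[0.0001,0.0001,-0.0634],[-0.0003,-0.0000,0.0158],1],
[[-0.1003,-0.0489,-0.0089],[0.0000,0.0000,0.0000],1],  x9
[[-0.0367,-0.1049,0.0000],[0.0000,0.0000,0.0000],1],  x9
[[-0.0091,-0.0821,0.0500],[0.0000,0.0000,0.0000],1],  x4
[[0.0000,0.0000,0.0467],[0.0000,0.0000,0.0000],1],  x3
```

Emit:
move_arm --deltas '[[[0,0,-0.0634],[0,0,0.0158],1],[[0,0,-0.0634],[0,0,0.0158],1],[[-0.1003,-0.0489,-0.0089],[0,0,0],0],[[-0.1003,-0.0489,-0.0089],[0,0,0],0],[[-0.1003,-0.0489,-0.0089],[0,0,0],0],[[-0.1003,-0.0489,-0.0089],[0,0,0],0],[[-0.1003,-0.0489,-0.0089],[0,0,0],0],[[-0.1003,-0.0489,-0.0089],[0,0,0],0],[[-0.1003,-0.0489,-0.0089],[0,0,0],0],[[-0.1003,-0.0489,-0.0089],[0,0,0],0],[[-0.1003,-0.0489,-0.0089],[0,0,0],0],[[-0.0367,-0.1049,0],[0,0,0],0],[[-0.0367,-0.1049,0],[0,0,0],0],[[-0.0367,-0.1049,0],[0,0,0],0],[[-0.0367,-0.1049,0],[0,0,0],0],[[-0.0367,-0.1049,0],[0,0,0],0],[[-0.0367,-0.1049,0],[0,0,0],0],[[-0.0367,-0.1049,0],[0,0,0],0],[[-0.0367,-0.1049,0],[0,0,0],0]]'

```text
time: 2.48
ee_pos: [0.4997, -0.1958, 0.3007]
eef_rot: [0.168, 0.986, 0.0, -0.0]
contact_force: [1.4, 0.4, 0.1]
finger_gap: 0.0424
finger_force: 0.0
```

```bash
python3 - <<'E'
from h import *
show()
rows([(.463,-.411,.2,160.7,5),(.463,-.411,.13,160.7,4)],0)
E
```

```text
2.475 [ 499.666  -195.785   300.6558] yaw 160.67928787209618 z [-0.0004  0.0004 -1.    ] F [1.3961 0.3749 0.0602] M [ 0.0116  0.0189 -0.0325] 0.042414636548138956 0.0
[[-0.0147,-0.0861,0.0402],[0.0000,-0.0000,-0.0000],0],  x5
[[0.0000,0.0000,0.0350],[0.0000,0.0000,0.0000],0],  x4
```

Emit:
move_arm --deltas '[[[-0.0147,-0.0861,0.0402],[0,0,0],0],[[-0.0147,-0.0861,0.0402],[0,0,0],0],[[-0.0147,-0.0861,0.0402],[0,0,0],0],[[-0.0147,-0.0861,0.0402],[0,0,0],0],[[-0.0147,-0.0861,0.0402],[0,0,0],0],[[0,0,0.035],[0,0,0],0],[[0,0,0.035],[0,0,0],0],[[0,0,0.035],[0,0,0],0],[[0,0,0.035],[0,0,0],0],[[0,0,0],[0,0,0],0],[[0,0,0],[0,0,0],0]]'

```text
time: 3.85
ee_pos: [0.4641, -0.4094, 0.1313]
eef_rot: [0.168, 0.986, -0.0, 0.0]
contact_force: [0.3, 0.4, 0.7]
finger_gap: 0.0427
finger_force: 0.0
```

```bash
python3 - <<'E'
from h import *
show()
rows([(.463,-.411,.078,160.7,5)],0)
cv2.imwrite("pics/a.png",cv2.resize(manip.camera("side")[180:310,150:290,::-1],None,fx=4,fy=4))
E
```

```text
3.85 [ 464.072  -409.4286  131.2833] yaw 160.71187777778388 z [ 0.0007 -0.0008 -1.    ] F [0.3345 0.4163 0.7013] M [-0.012 -0.043 -0.041] 0.042743547621478736 0.0
[[0.0002,-0.0007,0.0213],[-0.0000,0.0001,0.0000],0],  x5
```

View pics/a.png

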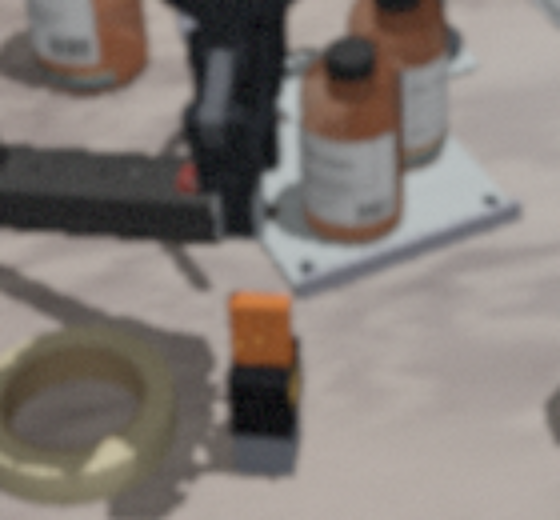

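The fingers hang above and behind the fin. Their tips are at crop (240,235) and the fin top is at (262,295). I'll check this against the projection.

```bash
python3 - <<'E'
from h import *
print(proj("side",[[.464,-.4094,.1313],[.4565,-.431,.1313],[.4715,-.388,.1313],[.463,-.411,.109]]))
cv2.imwrite("pics/b.png",cv2.resize(manip.camera("top")[190:260,270:350,::-1],None,fx=7,fy=7))
E
```

```text
[[212.9342 244.7909]
 [211.0127 253.0844]
 [214.7986 236.8911]
 [213.2277 254.1444]]
```

View pics/b.png

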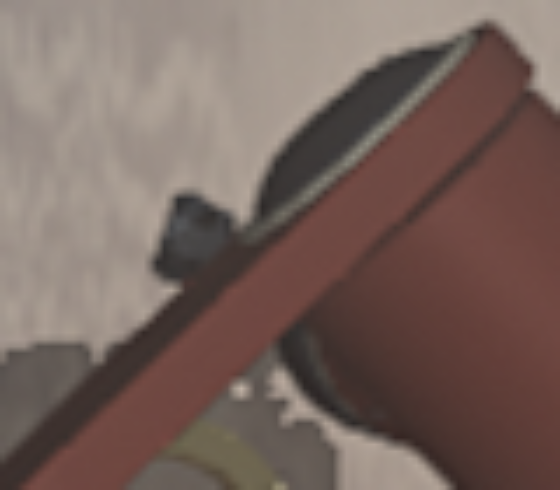

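Top crop: the arm hides the slider, with a gripper knuckle at crop (190,235). The finger tips in the side view look higher than predicted, so I'll difference against the first image to find them.

```bash
python3 - <<'E'
from h import *
a=cv2.imread("pics/side0.png").astype(int);b=manip.camera("side")[:,:,::-1].astype(int)
d=np.abs(a-b).max(2)
for r in range(200,258,3): print(r,"".join("#" if x>25 else "." for x in d[r,190:235]), b[r,190:235:3].max(1))
E
```

```text
200 ........####....###############.............. [159 154 157  48  99 111  51  30  28  28  76 172 131 139  80]
203 ........#######################.............. [173 178 175  51 109 105  42  29  33  36 137 188 131 140 100]
206 ......########...############................ [181 178 113  70 107  94  54  36  39  43 167 187 123 131 137]
209 .....#####.....###############............... [170 160  61  68 100  82  54  43  41  32 101 171 121 127 127]
212 ......########################............... [160 138  48  37  63  46  30  37  45  32 152 183 116 120 112]
215 ......#########################.............. [149  86  78  31  53  45  37  36  35  20 147 185 114 128 126]
218 .......########################.............. [ 95  91 109  24  30  32  26  31  38  18 145 188 106 121 133]
221 .........#####################............... [ 69  68 112  47  28  31  37  30  41  55 161 189 112 127 119]
224 .........########.########................... [ 66  78 136  69  33  40  42  31  63 185 190 181 107 114 130]
227 ...............###.#######................... [ 70  80 102  73  47  32  31  29  88 187 1
[... 439 characters left out ...]
108 187 184 163 128 107 100]
242 ............................................. [132  89 134 171 169 175 177 179 172 161 191 192 191 187 183]
245 ............................................. [173 138  86 149 161 165 169 171 174 162 177 187 141 180 182]
248 ............................................. [178 176 122  98 158 167 165 169 170 168 139 185 138 160 134]
251 ............................................. [168 171 164 105 131 172 164 168 164 163 164 130 118 110 119]
254 ............................................. [170 169 166 174 173 166 169 204 204 198 202 151 137 161 172]
257 ............................................. [166 169 169 169 166 167 149 155 156 164 170 160 171 170 169]
```

Emit:
move_arm --deltas '[[[0.001,-0.0035,0.02],[0,0,0],0],[[0,0,0.02],[0,0,0],0],[[0,0,0],[0,0,0],0]]'

```text
time: 4.38
ee_pos: [0.4617, -0.41, 0.1086]
eef_rot: [0.168, 0.986, 0.001, -0.001]
contact_force: [0.1, -1.1, 0.1]
finger_gap: 0.0428
finger_force: 0.0
```

```bash
python3 - <<'E'
from h import *
show()
a=cv2.imread("pics/side0.png").astype(int);im=manip.camera("side")[:,:,::-1];b=im.astype(int)
d=np.abs(a-b).max(2)
for r in range(208,266,3): print(r,"".join("#" if x>25 else "." for x in d[r,190:235]))
print(cast("top",[297,223.6],.2))
cv2.imwrite("pics/c.png",cv2.resize(im[130:290,140:290],None,fx=3.7,fy=3.7,interpolation=2))
E
```

```text
4.375 [ 461.7214 -409.9746  108.6359] yaw 160.67953897711507 z [-0.0022  0.0025 -1.    ] F [ 0.0739 -1.0514  0.0872] M [ 0.0135 -0.0118 -0.0184] 0.04277508104456418 0.0
208 .......#####.##.###############..............
211 .........######################..............
214 .......#######################...............
217 ......#######################................
220 ......###.#...#.##############...............
223 ......#####.......############...............
226 .......###.......#############...............
229 ........########....##########...............
232 .............#...............................
235 ....................######...................
238 .........###......#######....................
241 ..............###########....................
244 ..............############...................
247 ..............###########....................
250 .............................................
253 ..................###........................
256 ...................#.........................
259 .............................................
262 #............................................
265 ############.................................
[[ 0.4834 -0.3619  0.2   ]]
```

View pics/c.png

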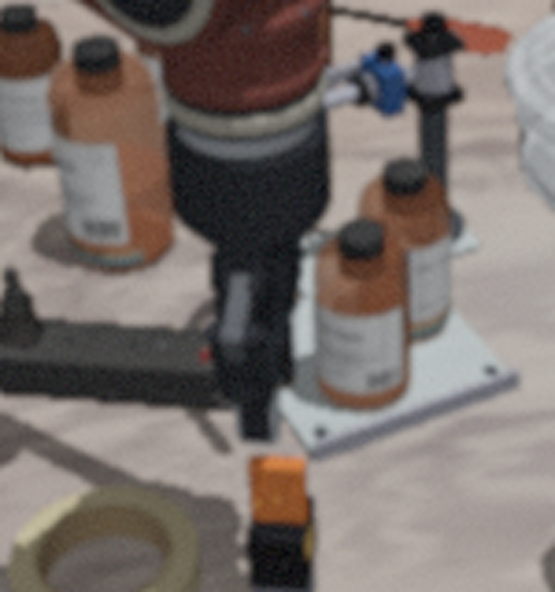

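In this view a finger tip shows at crop (257,437), about px (209.5,248), just above the fin. I'll project the expected finger geometry for comparison.

```bash
python3 - <<'E'
from h import *
o=manip.get_obs();p=o["ee_pos"];R=Ro.from_quat(o["eef_rot"])
for nm,l in(("tcp",(0,0,0)),("near tip",(0,-.021,0)),("near back",(0,-.036,0)),("far tip",(0,.021,0)),("axis+73",(0,0,-.073)),("near73",(0,-.042,-.073)),("ax150",(0,0,-.15)),("ax200",(0,0,-.2)),("ax250",(0,0,-.25))):
    q=p+R.apply(l);print(nm,q*1e3,proj("side",q),proj("top",q))
t=manip.camera("top");a=cv2.imread("pics/top0.png")[:,:,::-1].astype(int);d=np.abs(a-t).max(2)
for r in range(205,262,3): print(r,"".join("#" if x>25 else "." for x in d[r,285:345]))
E
```

```text
tcp [ 462.1018 -410.3642  109.4634] [[212.6922 253.8253]] [[312.8968 232.5664]]
near tip [ 455.1539 -430.1815  109.4423] [[210.9156 261.5072]] [[321.2735 235.4105]]
near back [ 450.1912 -444.3368  109.4273] [[209.6057 267.1715]] [[327.2573 237.4421]]
far tip [ 469.0496 -390.5469  109.4844] [[214.405  246.4185]] [[304.5206 229.7226]]
axis+73 [ 462.1972 -410.4751  182.4632] [[210.478  224.3786]] [[318.0612 232.9927]]
near73 [ 448.3015 -450.1098  182.4212] [[206.5892 239.6431]] [[336.0121 239.0873]]
ax150 [ 462.2979 -410.5921  259.4631] [[207.9003 190.0962]] [[324.373  233.5138]]
ax200 [ 462.3632 -410.668   309.463 ] [[206.0742 165.8096]] [[329.0528 233.9001]]
ax250 [ 462.4286 -410.744   359.4629] [[204.1123 139.7186]] [[334.2862 234.3321]]
205 ...............................###########.#################
208 ............................###########.####################
211 .........................###########.#######################
214 ......................######################################
217 .....................#######################################
220 .........######.....###
[... 182 characters left out ...]
#####....########.######.#########################
232 ..........#####.##########.####.#.##########################
235 ......#######..##########.####...###########################
238 ..##########.........##..####..#############################
241 ############............####################################
244 ##############..##.....#####################################
247 ##########################..################################
250 ############################################################
253 ##################################.....#####################
256 ##..##.......######################.........################
259 #############....########.########.............#############
```

Emit:
move_arm --deltas '[[[0,0,0.01],[0,0,0],0],[[0,0,0.01],[0,0,0],0],[[0,0,0],[0,0,0],0]]'

```text
time: 4.85
ee_pos: [0.4623, -0.4105, 0.0999]
eef_rot: [0.168, 0.986, 0.0, -0.0]
contact_force: [-0.6, -0.1, -0.4]
finger_gap: 0.0426
finger_force: 0.0
```

```bash
python3 - <<'E'
from h import *
show()
a=cv2.imread("pics/side0.png").astype(int);im=manip.camera("side")[:,:,::-1];b=im.astype(int)
d=np.abs(a-b).max(2)
for r in range(232,290,2): print(r,"".join("#" if x>25 else "." for x in d[r,190:235]),b[r,202:226:2].max(1))
E
```

```text
4.85 [ 462.3065 -410.5142   99.9226] yaw 160.68625086788578 z [-0.0008  0.0009 -1.    ] F [-0.6453 -0.0953 -0.4342] M [-0.0227 -0.0173  0.0179] 0.04255169567318913 0.0
232 ............................................. [ 38  37  35  29  34  34  42  22  33  92 111 103]
234 .......#.............#########............... [ 26  33  23  18  33  32  35  41  44  85 111 108]
236 ...................########.................. [ 32  33  24  32  30  31  40 120 146 119 111 108]
238 ..................########................... [ 35  35  31  32  28  31  54 169 194 172 140 124]
240 ..........###############.................... [ 27  42  36  30  38  30  67 168 193 192 189 185]
242 ..........################................... [ 93  63  38  26  29  38  89 129 183 192 194 193]
244 ..............############................... [161 114  41  32  24  51 101 127 158 189 190 188]
246 ...............###########................... [162 126  53  31  39  43  99 130 147 163 190 168]
248 ...............###########................... [165 137  53  26  30  46  99 132 166 141 174 178]
250 ...............###########..
[... 1255 characters left out ...]

276 #################............................ [ 97 100  68  20  31  22  31  39  37  30  86 115]
278 ##################........................... [101  93  65  21  15  23  22  14  10  13  89 120]
280 #################............................ [ 98  98  74  27  24  24  28  22  23  18  60 110]
282 #################............................ [ 98 103 100  34  22  19  19  35  24  15  32  99]
284 ###.############............................. [103 100 104  45  25  19  24  14  27  24  34  97]
286 #...##########............................... [103 101  92  34  31  22  29  20  25  20  27  96]
288 ...##########................................ [103 103  95  53  46  42  40  39  35  37  42  96]
```

Emit:
move_arm --deltas '[[[0,0,0.01],[0,0,0],0],[[0,0,0.01],[0,0,0],0],[[0,0,0.01],[0,0,0],0],[[0,0,0],[0,0,0],0]]'

```text
time: 5.4
ee_pos: [0.4622, -0.4105, 0.0848]
eef_rot: [0.168, 0.986, 0.0, -0.001]
contact_force: [0.0, -0.2, -0.0]
finger_gap: 0.0427
finger_force: 0.0
```

```bash
python3 - <<'E'
from h import *
show()
a=cv2.imread("pics/side0.png").astype(int);im=manip.camera("side")[:,:,::-1];b=im.astype(int)
d=np.abs(a-b).max(2)
for r in range(244,280,2): print(r,"".join("#" if x>25 else "." for x in d[r,190:235]),b[r,202:226:2].max(1))
E
```

```text
5.4 [ 462.2471 -410.4771   84.8108] yaw 160.68829061412248 z [-0.0009  0.001  -1.    ] F [ 0.0481 -0.2065 -0.0294] M [ 0.0016  0.001  -0.0074] 0.04267436951332269 0.0
244 .........##################.................. [ 32  31  35  34  31  32  43 117 160 191 192 189]
246 .........#################................... [ 24  37  36  43  36  32  57 136 150 162 191 168]
248 ..........################................... [ 71  63  34  34  31  28  81 131 169 144 178 177]
250 ...............###########................... [132 134  53  29  27  34  95 129 169 161 143 163]
252 ...............############.................. [150 141  64  30  34  27  98 124 166 176 151 109]
254 ...............############.................. [175 154  71  28  33  37  95 138 202 206 177 140]
256 ...............#############................. [173 153  76  31  29  37  88 133 194 199 171 171]
258 ................############................. [171 167 111  60  53  55  92 122 142 150 152 174]
260 .......................###................... [173 174 154 124 124 121 129 131 139 141 149 178]
262 #............#...............
[... 166 characters left out ...]

266 ################............................. [ 99 103 154 148 146 135 144 135 143 138 120  97]
268 ################............................. [ 98 100 134 134 133 137 138 138 139 141 128  98]
270 ##################........................... [101  97  93  85 109 118 114 117 119 120 103  88]
272 ##################........................... [ 99  94  78  29  31  28  35  32  41  52  60 100]
274 ##################........................... [ 97  95  66  21  32  39  38  36  41  44  71 113]
276 #################............................ [ 99  97  63  28  26  24  35  33  42  38  90 120]
278 ##################........................... [ 97  98  70  15  23  27  25  25  18  30  92 118]
```

Emit:
move_arm --deltas '[[[0,0,0.008],[0,0,0],0],[[0,0,0.008],[0,0,0],0],[[0,0,0],[0,0,0],-0.4],[[0,0,0],[0,0,0],-0.4],[[0,0,0],[0,0,0],-0.6],[[0,0,0],[0,0,0],-0.6]]' --grip_force 20

```text
time: 6.2
ee_pos: [0.4627, -0.411, 0.0778]
eef_rot: [0.168, 0.986, -0.0, 0.0]
contact_force: [-0.2, -0.7, -0.0]
finger_gap: 0.0169
finger_force: 0.0
```

```bash
python3 - <<'E'
from h import *
show()
a=cv2.imread("pics/side0.png").astype(int);im=manip.camera("side")[:,:,::-1];b=im.astype(int)
d=np.abs(a-b).max(2)
for r in range(244,284,2): print(r,"".join("#" if x>25 else "." for x in d[r,190:235]),b[r,202:226:2].max(1))
E
```

```text
6.2 [ 462.6639 -410.9632   77.8267] yaw 160.68725415076992 z [ 0.0002 -0.0002 -1.    ] F [-0.1836 -0.6656 -0.0168] M [-0.0228 -0.0337 -0.022 ] 0.016912567585643787 0.0
244 ...........###################............... [ 42  27  30  29  35  31  35  36  45 157 192 187]
246 ............##################............... [ 76  33  41  36  32  32  34  68  58 142 191 170]
248 ...............###############............... [136 132  99  32  29  23  39  93  82 112 180 178]
250 .................############................ [144 177 141  49  31  32  40 102 119 153 143 162]
252 .................###########................. [145 175 145  59  35  33  48 101 134 174 152 110]
254 .................############................ [177 174 146  61  29  28  47  96 157 207 179 140]
256 ................#############................ [171 173 152  68  35  34  40 100 164 196 172 171]
258 ..................#..#..#####................ [170 176 160 116 104 110 103 116 138 151 151 170]
260 .................................#........... [172 174 162 131 136 137 135 135 138 144 150 176]
262 #...........................
[... 355 characters left out ...]
140 126  97]
270 ##################........................... [ 98  99  93  88 106 112 114 115 119 123 108  91]
272 ##################........................... [98 97 80 21 20 33 35 39 44 56 63 99]
274 ##################........................... [ 96  94  64  28  20  32  37  38  36  43  73 111]
276 #################............................ [ 98  93  61  26  20  24  34  31  38  34  83 120]
278 #################............................ [ 99  97  66  25  11  21  23  28  23  21  91 121]
280 ##################........................... [ 94  98  74  25  20  20  18  17  20  22  62 111]
282 ##################........................... [ 98 102  78  31  20  16  21  19  27  26  27 102]
```

Emit:
move_arm --deltas '[[[0,0,0.004],[0,0,0],-0.6],[[0,0,0.004],[0,0,0],-0.6],[[0,0,0],[0,0,0],-0.75],[[0,0,0],[0,0,0],-1],[[0,0,0],[0,0,0],-1],[[0,0,0],[0,0,0],-1],[[0,0,0],[0,0,0],-1]]' --grip_force 60

```text
time: 7.12
ee_pos: [0.4626, -0.4108, 0.0736]
eef_rot: [0.168, 0.986, 0.0, -0.0]
contact_force: [0.1, 0.1, -0.6]
finger_gap: 0.0065
finger_force: 58.6
```

```bash
python3 - <<'E'
from h import *
show()
a=cv2.imread("pics/side0.png").astype(int);im=manip.camera("side")[:,:,::-1];b=im.astype(int)
d=np.abs(a-b).max(2)
for r in range(244,284,2): print(r,"".join("#" if x>25 else "." for x in d[r,190:235]),b[r,202:226:2].max(1))
E
```

```text
7.125 [ 462.5642 -410.7846   73.5644] yaw 160.6888537995384 z [-0.0001  0.0002 -1.    ] F [ 0.1433  0.1146 -0.6212] M [-0.0787 -0.0206  0.0291] 0.006542078949466309 58.6426561139524
244 ..........###################................ [ 38  35  33  38  24  25  31  40  81 177 194 187]
246 ............#################................ [ 93  39  30  33  33  24  30  57  74 157 191 170]
248 ................##############............... [141 138 116  57  37  32  31  88  86 112 179 178]
250 .................#############............... [141 175 154  73  36  31  34 103  91 133 144 161]
252 .................#############............... [148 173 159  85  31  31  35  98 102 165 152 109]
254 .................############................ [175 175 161  87  36  24  29  87 135 203 177 138]
256 .................#############............... [173 174 156  95  51  40  43  91 141 190 169 174]
258 ................#...##.######................ [169 175 163 128 118 106 110 115 135 147 147 170]
260 .......#.........#...........#............... [174 174 165 137 135 130 138 131 143 149 146 175]
262 ##...........#
[... 369 characters left out ...]
138 130  94]
270 ##################........................... [100  98  93  78  85  93 109 120 116 116 102  85]
272 ##################........................... [93 99 77 27 20 28 36 38 37 37 44 90]
274 ##################........................... [ 96  92  69  34  38  45  41  46  40  33  61 109]
276 #################............................ [ 95  96  70  29  28  32  27  25  26  25  87 125]
278 #################............................ [ 99  98  74  28  22  24  28  18  20  11  85 122]
280 #################............................ [100 100  75  27  29  20  25  29  23  24  54 112]
282 #################............................ [ 96 101  84  31  25  13  28  23  22  14  18  98]
```

Emit:
move_arm --deltas '[[[0,0,0],[0,0,0],-0.6],[[0,0,0],[0,0,0],-0.6],[[0,0,0.003],[0,0,0],-0.6],[[0,0,0.003],[0,0,0],-0.6],[[0,0,0.003],[0,0,0],-0.6],[[0,0,0],[0,0,0],-0.6]]'

```text
time: 7.92
ee_pos: [0.4625, -0.4107, 0.0689]
eef_rot: [0.168, 0.986, 0.0, -0.0]
contact_force: [-0.9, 1.1, 0.3]
finger_gap: 0.0171
finger_force: 0.0
```

```bash
python3 - <<'E'
from h import *
show()
E
```

```text
7.925 [ 462.4917 -410.7412   68.9065] yaw 160.687910386636 z [-0.0003  0.0003 -1.    ] F [-0.9259  1.1093  0.2585] M [0.0164 0.0141 0.0071] 0.01713211013512583 0.0
```

Emit:
move_arm --deltas '[[[0,0,0.004],[0,0,0],-0.6],[[0,0,0.004],[0,0,0],-0.6],[[0,0,0.004],[0,0,0],-0.6],[[0,0,0],[0,0,0],-0.6]]'

```text
time: 8.43
ee_pos: [0.4625, -0.4107, 0.0628]
eef_rot: [0.168, 0.986, 0.0, -0.0]
contact_force: [-0.2, 1.1, 0.5]
finger_gap: 0.0168
finger_force: 0.0
```

```bash
python3 - <<'E'
from h import *
show()
a=cv2.imread("pics/side0.png").astype(int);im=manip.camera("side")[:,:,::-1];b=im.astype(int)
d=np.abs(a-b).max(2)
for r in range(250,276,2): print(r,"".join("#" if x>25 else "." for x in d[r,190:235]),(b-a)[r,202:226:2].min(1))
E
```

```text
8.425 [ 462.4645 -410.68     62.8283] yaw 160.68885176941092 z [-0.0004  0.0004 -1.    ] F [-0.1865  1.1081  0.5023] M [-0.0006  0.0142  0.035 ] 0.0168108711563294 0.0
250 ...........####################.............. [ -98 -131 -130 -125 -123 -127 -127 -121 -117  -33   17   20]
252 ............##################............... [ -52 -127 -120 -135 -131 -135 -132  -98  -78  -23   18   10]
254 ...............##############................ [   5  -20  -50 -145 -165 -162 -158 -107  -38   -1   13   16]
256 ................#############................ [  21   15    4 -100 -149 -137 -140  -83  -29   13   16   17]
258 ................##############............... [ 21  21  16 -55 -96 -94 -96 -36 -10  11  16  16]
260 ................##############............... [ 18  22  17 -36 -95 -96 -90 -27  -1   7  14  18]
262 ##................############............... [ 17  21  20 -28 -82 -93 -83 -36   0  11   5  19]
264 #######...............#######................ [ 18  19  20  10  -8 -14 -19  -5  15   8   0  13]
266 ##########................................... [-16  -6  -3  -2  -3   7  13   5   6  12   7  20]
268 ##################........................... [-60 -58 -53 -17  10   6  15   9  13   7  14  11]
270 ##################........................... [-60 -57 -53 -21  -1  -2  -6   3   3   6   1   8]
272 ##################........................... [-57 -57 -51 -21  -8  -7  -4   3  13   7   6  10]
274 ##################........................... [-52 -55 -35 -12 -20 -14  -5   8  13   7   2  11]
```

Emit:
move_arm --deltas '[[[0,0,0.004],[0,0,0],-0.6],[[0,0,0.004],[0,0,0],-0.6],[[0,0,0.004],[0,0,0],-0.6],[[0,0,0],[0,0,0],-0.6]]'

```text
time: 8.98
ee_pos: [0.4625, -0.4107, 0.0568]
eef_rot: [0.168, 0.986, 0.0, -0.0]
contact_force: [-1.1, 0.6, -0.2]
finger_gap: 0.0172
finger_force: 0.0
```

```bash
python3 - <<'E'
from h import *
show()
a=cv2.imread("pics/side0.png").astype(int);im=manip.camera("side")[:,:,::-1];b=im.astype(int)
d=np.abs(a-b).max(2)
for r in range(254,276,2): print(r,(b-a)[r,202:226:2].min(1))
E
```

```text
8.975 [ 462.4595 -410.6741   56.8025] yaw 160.68670687728678 z [-0.0004  0.0004 -1.    ] F [-1.0954  0.5601 -0.1596] M [-0.0278  0.0085 -0.0061] 0.017208363086847655 0.0
254 [ -60 -126 -127 -151 -162 -154 -166 -132  -46   -3   12   16]
256 [ -11  -53  -64 -121 -140 -141 -149 -101  -32    9   15   18]
258 [  19   15   12  -54  -93 -106  -91  -36   -9   13   17   16]
260 [ 17  22  16 -34 -97 -96 -88 -28  -8  10  12  21]
262 [  17   20   17  -33  -94 -100 -104  -40  -10   14    5   19]
264 [ 20  19  22 -26 -88 -88 -92 -43  -4  14   0  15]
266 [ -4  -7   0 -12 -24 -25 -18  -6  10   9  11  18]
268 [-55 -59 -54 -17  11  13   8  10  15   6  13  12]
270 [-59 -56 -55 -21   3  -3   2  -1   3   7   2  14]
272 [-56 -54 -48 -20 -11  -6  -6  -3  13   6  12   8]
274 [-54 -48 -34  -9 -29 -22  -3  -2   4  13  11  11]
```

Emit:
move_arm --deltas '[[[0,0,0],[0,0,0],-0.75],[[0,0,0],[0,0,0],-1],[[0,0,0],[0,0,0],-1],[[0,0,0],[0,0,0],-1]]' --grip_force 60

```text
time: 9.52
ee_pos: [0.4627, -0.4111, 0.0574]
eef_rot: [0.168, 0.986, -0.0, 0.0]
contact_force: [-0.2, -1.6, 1.2]
finger_gap: 0.0085
finger_force: 61.8
```

```bash
python3 - <<'E'
from h import *
show()
im=manip.camera("side")[:,:,::-1];h=cv2.cvtColor(im.copy(),cv2.COLOR_BGR2HSV)
for r in range(248,276,2):print(r,"".join("O" if (4<x[0]<20 and x[1]>150 and x[2]>90) else("#" if x[2]<75 else ".") for x in h[r,190:235]))
E
```

```text
9.525 [ 462.6996 -411.0647   57.3524] yaw 160.68715328308352 z [ 0.0002 -0.0004 -1.    ] F [-0.1821 -1.6017  1.211 ] M [-0.18    0.0001  0.0025] 0.008467145433738825 61.83928370475769
248 .........#######.#############...............
250 ..........###################................
252 .............################................
254 ................###########...O..............
256 ...................########...OO.............
258 ...................#######....OO.............
260 ...................#######....OO.............
262 ...................########....O.............
264 ..............................OOO............
266 ...................OOOOOOOOOOOOOOO...........
268 ...................OOOOOOOOOOOOOOO...........
270 ....................OOOOOOOOOOOOOO...........
272 .................#################...........
274 ................#################............
```

```bash
python3 - <<'E'
from h import *
W=lambda s,z,n:(*(toW(path(s)[0],F)/1e3),z,path(s)[1]+np.degrees(F[0]),n)
print(W(-90,.1454,1))
rows([(.4627,-.4111,.1454,160.7,5),W(-90,.1454,9)],-1)
E
```

```text
(np.float64(0.4946529214663353), np.float64(-0.342763852976915), 0.1454, np.float64(108.70707201102138), 1)
[[-0.0000,-0.0000,-0.0352],[-0.0000,0.0000,-0.0000],-1],  x5
[[-0.0017,0.0167,0.0000],[0.0000,0.0000,0.0321],-1],[[0.0000,0.0168,0.0000],[0.0000,0.0000,0.0321],-1],[[0.0017,0.0167,0.0000],[0.0000,0.0000,0.0321],-1],[[0.0034,0.0164,0.0000],[0.0000,0.0000,0.0321],-1],[[0.0050,0.0160,0.0000],[0.0000,0.0000,0.0321],-1],[[0.0066,0.0154,0.0000],[0.0000,0.0000,0.0321],-1],[[0.0081,0.0147,0.0000],[0.0000,0.0000,0.0321],-1],[[0.0095,0.0138,0.0000],[0.0000,0.0000,0.0321],-1],[[0.0109,0.0128,0.0000],[0.0000,0.0000,0.0321],-1],
```

Emit:
move_arm --deltas '[[[0,0,-0.0352],[0,0,0],-1],[[0,0,-0.0352],[0,0,0],-1],[[0,0,-0.0352],[0,0,0],-1],[[0,0,-0.0352],[0,0,0],-1],[[0,0,-0.0352],[0,0,0],-1],[[-0.0017,0.0167,0],[0,0,0.0321],-1],[[0,0.0168,0],[0,0,0.0321],-1],[[0.0017,0.0167,0],[0,0,0.0321],-1],[[0.0034,0.0164,0],[0,0,0.0321],-1],[[0.005,0.016,0],[0,0,0.0321],-1],[[0.0066,0.0154,0],[0,0,0.0321],-1],[[0.0081,0.0147,0],[0,0,0.0321],-1],[[0.0095,0.0138,0],[0,0,0.0321],-1],[[0.0109,0.0128,0],[0,0,0.0321],-1],[[0,0,0],[0,0,0],-1],[[0,0,0],[0,0,0],-1]]'

```text
time: 11.58
ee_pos: [0.4946, -0.3428, 0.1455]
eef_rot: [0.582, 0.813, -0.0, 0.0]
contact_force: [0.2, -0.2, -0.8]
finger_gap: 0.0084
finger_force: 61.5
```

```bash
cat >> h.py <<'E'
def loc(zo=.1454): # TCP in rail frame, mm, plus offset from the ideal
    o=manip.get_obs();c,s=np.cos(F[0]),np.sin(F[0]);R=np.array([[c,-s],[s,c]]);p=o["ee_pos"]*1e3
    x=Ro.from_quat(o["eef_rot"]).apply([1,0,0]);f=Ro.from_quat(o["eef_rot"]).inv().apply(o["contact_force"]);m=Ro.from_quat(o["eef_rot"]).inv().apply(o["moment"])
    print("t",o["time"],"local",(p[:2]-F[1:])@R,"dz",p[2]-zo*1e3,"yaw-",np.degrees(np.arctan2(x[1],x[0])-F[0]),"Ftool",f,"Mtool",m,"gap",o["finger_gap"]*1e3)
def W(s,z,n):return (*(toW(path(s)[0],F)/1e3),z,path(s)[1]+np.degrees(F[0]),n)
E
python3 - <<'E'
from h import *
loc()
im=manip.camera("side")[:,:,::-1]
cv2.imwrite("pics/d.png",cv2.resize(im[130:270,150:290],None,fx=4.2,fy=4.2,interpolation=2))
E
```

```text
t 11.575 local [-100.0837  -89.9616] dz 0.1228656093790903 yaw- 90.056169675597 Ftool [-0.2837  0.1673  0.7896] Mtool [ 0.0141  0.0291 -0.0545] gap 8.3959995118771
```

View pics/d.png

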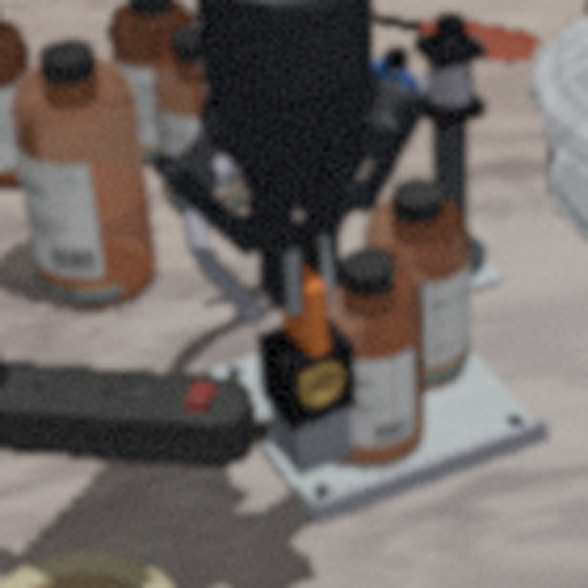

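The slider hangs from the fingers with its brass bore facing the camera at crop (322,384), and the rail tip is hidden behind it. I'll compare the brass face with its expected position.

```bash
python3 - <<'E'
from h import *
im=manip.camera("side")[:,:,::-1].copy();h=cv2.cvtColor(im,cv2.COLOR_BGR2HSV).astype(int)
m=np.zeros(h.shape[:2],bool);sl=(slice(205,240),slice(210,242));m[sl]=((h[...,0]>14)&(h[...,0]<30)&(h[...,1]>90)&(h[...,2]>70))[sl]
for r in range(208,240):print(r,"".join("#" if x else "." for x in m[r,205:245]))
v=np.argwhere(m)[:,::-1];print(v.mean(0),v.min(0),v.max(0))
q=np.array([*(toW(np.array([-100,-106]),F)/1e3),.14]);print(proj("side",q),proj("side",q+[0,0,.01]),proj("side",q+[.01,0,0]))
o=manip.get_obs();p=o["ee_pos"];R=Ro.from_quat(o["eef_rot"])
o2=h[195:218,215:235];mo=(o2[...,0]>4)&(o2[...,0]<14)&(o2[...,1]>170)
for r in range(len(mo)):print(195+r,"".join("O" if x else "." for x in mo[r]))
E
```

```text
208 ........................................
209 ........................................
210 ........................................
211 ........................................
212 ........................................
213 ........................................
214 ........................................
215 ........................................
216 ......................####..............
217 ...................#######..............
218 .................##########.............
219 ................###########.............
220 ................###########.............
221 ................###########.............
222 ................###########.............
223 ................##########..............
224 ................##########..............
225 .................########...............
226 ..................#####.................
227 ........................................
228 ........................................
229 ........................................
230 ........................................
231 ........................................
232 ................
[... 320 characters left out ...]
...................
[226.0306 221.0714] [221 216] [231 226]
[[225.907  221.4507]] [[225.6977 217.5007]] [[230.86   220.6419]]
195 ........OO..........
196 ........OO..........
197 ........OOO.........
198 ........OOO.........
199 ........OOO.........
200 ........OOO.........
201 ........OOO.........
202 ........OOO.........
203 ........OOOO........
204 ........OOOO........
205 ........OOO.........
206 .....OOOOOOOO.......
207 ....OOOOOOOO........
208 ...OOOOOOOOO........
209 ...OOO.OOOOOO.......
210 ....OOOOOOOOO.......
211 ....OOOOOOOOO.......
212 ......OOOOO.O.......
213 .......OOOOOO.......
214 .........O..........
215 ....................
216 ....................
217 ....................
```

Emit:
move_arm --deltas '[[[0.012,0,0],[0,0,0],-1],[[0.012,0,0],[0,0,0],-1],[[0.012,0,0],[0,0,0],-1],[[0.008,0,0],[0,0,0],-1],[[0.006,0,0],[0,0,0],-1],[[0.004,0,0],[0,0,0],-1],[[0.004,0,0],[0,0,0],-1],[[0,0,0],[0,0,0],-1]]'

```text
time: 12.68
ee_pos: [0.4853, -0.315, 0.1452]
eef_rot: [0.583, 0.813, -0.0, 0.0]
contact_force: [-0.0, -0.4, -2.4]
finger_gap: 0.0087
finger_force: 61.5
```

```bash
python3 - <<'E'
from h import *
loc()
E
```

```text
t 12.675 local [-99.9535 -60.6797] dz -0.2319472665880653 yaw- 89.9779978082308 Ftool [-0.4152 -0.1475  2.4478] Mtool [-0.0391 -0.0082  0.0598] gap 8.679221368165495
```

Emit:
move_arm --deltas '[[[0.004,0,0],[0,0,0],-1],[[0.004,0,0],[0,0,0],-1],[[0.004,0,0],[0,0,0],-1],[[0,0,0],[0,0,0],-1]]'

```text
time: 13.18
ee_pos: [0.4834, -0.3092, 0.1452]
eef_rot: [0.583, 0.813, -0.0, 0.0]
contact_force: [-0.6, 0.3, -1.5]
finger_gap: 0.0083
finger_force: 61.5
```

```bash
python3 - <<'E'
from h import *
loc()
E
```

```text
t 13.175 local [-99.9297 -54.5844] dz -0.23837557863467396 yaw- 89.98476852595041 Ftool [ 0.4914 -0.4696  1.4543] Mtool [ 0.0167 -0.011   0.0148] gap 8.277690370867614
```

Emit:
move_arm --deltas '[[[0.005,0,0],[0,0,0],-1],[[0.005,0,0],[0,0,0],-1],[[0.005,0,0],[0,0,0],-1],[[0.005,0,0],[0,0,0],-1],[[0.005,0,0],[0,0,0],-1],[[0.005,0,0],[0,0,0],-1]]'

```text
time: 13.92
ee_pos: [0.4785, -0.295, 0.1452]
eef_rot: [0.583, 0.813, -0.0, 0.0]
contact_force: [-0.9, 0.5, -1.8]
finger_gap: 0.0084
finger_force: 61.5
```

```bash
python3 - <<'E'
from h import *
loc()
E
```

```text
t 13.925 local [-99.936  -39.5486] dz -0.2382717926631699 yaw- 89.97619559698475 Ftool [ 0.7583 -0.6477  1.7977] Mtool [-0.0047 -0.0344 -0.0248] gap 8.3705240751521
```

Emit:
move_arm --deltas '[[[0.007,0,0],[0,0,0],-1],[[0.007,0,0],[0,0,0],-1],[[0.007,0,0],[0,0,0],-1],[[0.007,0,0],[0,0,0],-1],[[0.007,0,0],[0,0,0],-1],[[0.007,0,0],[0,0,0],-1],[[0,0.0015,0],[0,0,0],-1],[[0,0.0015,0],[0,0,0],-1],[[0,0,0],[0,0,0],-1]]'

```text
time: 15.05
ee_pos: [0.4734, -0.2748, 0.1452]
eef_rot: [0.583, 0.813, -0.0, 0.0]
contact_force: [-0.4, 0.8, -1.4]
finger_gap: 0.0085
finger_force: 61.5
```

```bash
python3 - <<'E'
from h import *
loc()
E
```

```text
t 15.05 local [-98.3722 -18.8351] dz -0.23991749787273875 yaw- 89.97794460312419 Ftool [ 0.8739 -0.1071  1.3719] Mtool [-0.0206  0.0462  0.016 ] gap 8.540695878460669
```

Emit:
move_arm --deltas '[[[0,-0.002,0],[0,0,0],-1],[[0,-0.002,0],[0,0,0],-1],[[0,-0.002,0],[0,0,0],-1],[[0,0,0],[0,0,0],-1]]'

```text
time: 15.55
ee_pos: [0.4704, -0.2757, 0.1451]
eef_rot: [0.583, 0.812, 0.0, -0.0]
contact_force: [0.4, -0.5, -1.0]
finger_gap: 0.0082
finger_force: 61.5
```

```bash
python3 - <<'E'
from h import *
loc()
E
```

```text
t 15.55 local [-101.5189  -18.7296] dz -0.2558437086912875 yaw- 89.96885104381876 Ftool [-0.617   0.2188  1.0133] Mtool [-0.0165 -0.0136  0.0509] gap 8.237501034247172
```

```bash
cat >> h.py <<'E'
def Wb(s,z,n):
    a,b,c=path(s-16)[0],path(s)[0],path(s+16)[0];d=c-a
    return (*(toW(((a+c)/2+b)/2,F)/1e3),z,np.degrees(np.arctan2(d[1],d[0])+F[0]),n)
E
python3 - <<'E'
from h import *
rows([Wb(s,.1452,1) for s in [-16,-12,-8,-4,0,4,8,12,16,20,25,30,35]],-1)
E
```

```text
[[0.0055,0.0030,-0.0001],[0.0000,-0.0000,-0.0002],-1],
[[0.0080,0.0000,0.0000],[0.0000,0.0000,0.0008],-1],
[[0.0080,0.0001,0.0000],[0.0000,0.0000,0.0024],-1],
[[0.0080,0.0001,0.0000],[0.0000,0.0000,0.0040],-1],
[[0.0080,0.0001,0.0000],[0.0000,0.0000,0.0056],-1],
[[0.0080,0.0001,0.0000],[0.0000,0.0000,0.0072],-1],
[[0.0080,0.0002,0.0000],[0.0000,0.0000,0.0088],-1],
[[0.0080,0.0002,0.0000],[0.0000,0.0000,0.0103],-1],
[[0.0080,0.0002,0.0000],[0.0000,0.0000,0.0119],-1],
[[0.0079,0.0002,0.0000],[0.0000,0.0000,0.0127],-1],
[[0.0099,0.0002,0.0000],[0.0000,0.0000,0.0159],-1],
[[0.0099,0.0002,0.0000],[0.0000,0.0000,0.0159],-1],
[[0.0099,0.0002,0.0000],[0.0000,0.0000,0.0159],-1],
```

Emit:
move_arm --deltas '[[[0.0055,0.003,0],[0,0,0],-1],[[0.008,0,0],[0,0,0.0008],-1],[[0.008,0.0001,0],[0,0,0.0024],-1],[[0.008,0.0001,0],[0,0,0.004],-1],[[0.008,0.0001,0],[0,0,0.0056],-1],[[0.008,0.0001,0],[0,0,0.0072],-1],[[0.008,0.0002,0],[0,0,0.0088],-1],[[0.008,0.0002,0],[0,0,0.0103],-1],[[0.008,0.0002,0],[0,0,0.0119],-1],[[0.008,0.0002,0],[0,0,0.0127],-1]]'

```text
time: 16.8
ee_pos: [0.462, -0.2376, 0.1452]
eef_rot: [0.662, 0.749, 0.0, 0.0]
contact_force: [-0.2, -0.6, -1.8]
finger_gap: 0.0084
finger_force: 61.5
```

```bash
python3 - <<'E'
from h import *
loc()
rows([Wb(s,.1452,1) for s in [25,30,35,40,45]],-1)
E
```

```text
t 16.8 local [-97.2097  20.101 ] dz -0.22120893284179033 yaw- 78.37379509295735 Ftool [-0.6151 -0.2714  1.7821] Mtool [-0.0081 -0.0607  0.0474] gap 8.44832345730105
[[0.0092,0.0000,-0.0000],[0.0000,0.0000,0.0150],-1],
[[0.0099,0.0002,0.0000],[0.0000,0.0000,0.0159],-1],
[[0.0099,0.0002,0.0000],[0.0000,0.0000,0.0159],-1],
[[0.0099,0.0002,0.0000],[0.0000,0.0000,0.0159],-1],
[[0.0099,0.0002,0.0000],[0.0000,0.0000,0.0159],-1],
```

No rubbing. On round the bend to s≈85.

Emit:
move_arm --deltas '[[[0.0092,0,0],[0,0,0.015],-1],[[0.0099,0.0002,0],[0,0,0.0159],-1],[[0.0099,0.0002,0],[0,0,0.0159],-1],[[0.0099,0.0002,0],[0,0,0.0159],-1],[[0.0099,0.0002,0],[0,0,0.0159],-1],[[0.0099,0.0002,0],[0,0,0.0159],-1],[[0.0099,0.0002,0],[0,0,0.0159],-1],[[0.0099,0.0002,0],[0,0,0.0159],-1]]'

```text
time: 17.8
ee_pos: [0.4646, -0.1986, 0.1452]
eef_rot: [0.797, 0.604, 0.0, 0.0]
contact_force: [0.7, 0.3, -2.0]
finger_gap: 0.0085
finger_force: 61.5
```

```bash
python3 - <<'E'
from h import *
loc();print(np.array(manip.get_obs()["joint_positions"]))
rows([Wb(s,.1452,1) for s in [65,70,75]],-1)
E
```

```text
t 17.8 local [-82.2867  56.1592] dz -0.22076761000820966 yaw- 55.619007911860926 Ftool [0.4226 0.5739 2.0464] Mtool [ 0.0026 -0.017   0.0539] gap 8.52001260791466
[-0.5515 -0.2011  1.9419 -0.      1.4007 -0.2779]
[[0.0102,0.0008,-0.0000],[0.0000,0.0000,0.0159],-1],
[[0.0099,0.0002,0.0000],[0.0000,0.0000,0.0159],-1],
[[0.0099,0.0002,0.0000],[0.0000,0.0000,0.0159],-1],
```

Emit:
move_arm --deltas '[[[0.0102,0.0006,0],[0,0,0.0159],-1],[[0.0099,0.0002,0],[0,0,0.0159],-1],[[0.0099,0.0002,0],[0,0,0.0159],-1],[[0.0099,0.0002,0],[0,0,0.0159],-1],[[0.0099,0.0002,0],[0,0,0.0159],-1],[[0.0099,0.0002,0],[0,0,0.0159],-1],[[0.0099,0.0002,0],[0,0,0.0159],-1],[[0.0099,0.0002,0],[0,0,0.0159],-1]]'

```text
time: 18.8
ee_pos: [0.4825, -0.1634, 0.1452]
eef_rot: [0.901, 0.434, 0.0, 0.0]
contact_force: [-0.2, 0.3, -1.4]
finger_gap: 0.008
finger_force: 61.5
```

```bash
python3 - <<'E'
from h import *
loc()
rows([Wb(s,.1452,1) for s in [105,110,115,120,125,130,135,140]],-1)
E
```

```text
t 18.8 local [-53.9598  83.7723] dz -0.21384776518266335 yaw- 32.72583466574073 Ftool [ 0.1213 -0.3694  1.3646] Mtool [-0.0444 -0.0121 -0.0765] gap 7.99531140547247
[[0.0102,0.0008,-0.0000],[0.0000,-0.0000,0.0160],-1],
[[0.0099,0.0002,0.0000],[0.0000,0.0000,0.0159],-1],
[[0.0099,0.0002,0.0000],[0.0000,0.0000,0.0159],-1],
[[0.0099,0.0002,0.0000],[0.0000,0.0000,0.0159],-1],
[[0.0099,0.0002,0.0000],[0.0000,0.0000,0.0159],-1],
[[0.0099,0.0002,0.0000],[0.0000,0.0000,0.0159],-1],
[[0.0099,0.0002,0.0000],[0.0000,0.0000,0.0159],-1],
[[0.0099,0.0002,0.0000],[0.0000,0.0000,0.0159],-1],
```

Emit:
move_arm --deltas '[[[0.0102,0.0006,0],[0,0,0.0159],-1],[[0.0099,0.0002,0],[0,0,0.0159],-1],[[0.0099,0.0002,0],[0,0,0.0159],-1],[[0.0099,0.0002,0],[0,0,0.0159],-1],[[0.0099,0.0002,0],[0,0,0.0159],-1],[[0.0099,0.0002,0],[0,0,0.0159],-1],[[0.0099,0.0002,0],[0,0,0.0159],-1]]'

```text
time: 19.68
ee_pos: [0.5086, -0.1405, 0.1452]
eef_rot: [0.963, 0.271, 0.0, 0.0]
contact_force: [-0.4, -0.1, -1.9]
finger_gap: 0.0087
finger_force: 61.5
```

```bash
python3 - <<'E'
from h import *
loc()
rows([Wb(s,.1452,1) for s in [137,140,143,146,149,152,155,158,161]],-1)
E
```

```text
t 19.675 local [-21.9558  97.1282] dz -0.19095210613284053 yaw- 12.68906232171542 Ftool [-0.3623 -0.0893  1.8831] Mtool [-0.0261 -0.0142  0.0594] gap 8.652528314301694
[[0.0043,0.0005,0.0000],[0.0001,-0.0000,0.0066],-1],
[[0.0060,0.0001,0.0000],[0.0000,0.0000,0.0095],-1],
[[0.0060,0.0001,0.0000],[0.0000,0.0000,0.0094],-1],
[[0.0060,0.0000,0.0000],[0.0000,0.0000,0.0085],-1],
[[0.0060,0.0000,0.0000],[0.0000,0.0000,0.0076],-1],
[[0.0060,0.0000,0.0000],[0.0000,0.0000,0.0067],-1],
[[0.0060,0.0000,0.0000],[0.0000,0.0000,0.0058],-1],
[[0.0060,0.0000,0.0000],[0.0000,0.0000,0.0049],-1],
[[0.0060,0.0000,0.0000],[0.0000,0.0000,0.0040],-1],
```

Emit:
move_arm --deltas '[[[0.0043,0.0005,0],[0,0,0.0066],-1],[[0.006,0.0001,0],[0,0,0.0095],-1],[[0.006,0.0001,0],[0,0,0.0094],-1],[[0.006,0,0],[0,0,0.0085],-1],[[0.006,0,0],[0,0,0.0076],-1],[[0.006,0,0],[0,0,0.0067],-1],[[0.006,0,0],[0,0,0.0058],-1],[[0,0,0],[0,0,0],-1]]'

```text
time: 20.68
ee_pos: [0.5272, -0.1319, 0.1453]
eef_rot: [0.982, 0.189, 0.001, 0.0]
contact_force: [0.3, -1.8, -2.8]
finger_gap: 0.0083
finger_force: 61.4
```

```bash
python3 - <<'E'
from h import *
loc()
rows([Wb(s,.1452,1) for s in [158,161,164,167,170,173,176]],-1)
E
```

```text
t 20.675 local [-1.546  99.3293] dz -0.05175188008462328 yaw- 3.1038638897102144 Ftool [-0.407   1.7551  2.7723] Mtool [-0.5006 -0.0778  0.0257] gap 8.333315878800953
[[0.0050,-0.0005,0.0003],[0.0002,-0.0004,0.0059],-1],
[[0.0060,0.0000,0.0000],[0.0000,0.0000,0.0040],-1],
[[0.0060,-0.0000,0.0000],[0.0000,0.0000,0.0032],-1],
[[0.0060,-0.0000,0.0000],[0.0000,0.0000,0.0023],-1],
[[0.0060,-0.0000,0.0000],[0.0000,0.0000,0.0014],-1],
[[0.0060,-0.0000,0.0000],[0.0000,0.0000,0.0005],-1],
[[0.0060,-0.0000,0.0000],[0.0000,0.0000,0.0000],-1],
```

Emit:
move_arm --deltas '[[[0.005,-0.0003,0],[0,0,0.0059],-1],[[0.006,0,0],[0,0,0.004],-1],[[0.006,0,0],[0,0,0.0032],-1],[[0.006,0,0],[0,0,0.0023],-1],[[0,0,0],[0,0,0],-1]]'

```text
time: 21.3
ee_pos: [0.5377, -0.1276, 0.1452]
eef_rot: [0.986, 0.166, 0.0, 0.0]
contact_force: [1.1, -1.7, -1.5]
finger_gap: 0.0081
finger_force: 61.4
```

```bash
python3 - <<'E'
from h import *
loc()
rows([Wb(s,.1452,1) for s in [169,171,173,175,177]],-1)
E
```

```text
t 21.3 local [  9.8092 100.0275] dz -0.19335789084010457 yaw- 0.34649296794072226 Ftool [0.4579 1.9605 1.5021] Mtool [-0.4984  0.0266 -0.0046] gap 8.091814519003998
[[0.0042,0.0001,0.0000],[0.0001,-0.0002,0.0011],-1],
[[0.0040,-0.0000,0.0000],[0.0000,0.0000,0.0006],-1],
[[0.0040,-0.0000,0.0000],[0.0000,0.0000,0.0002],-1],
[[0.0040,-0.0000,0.0000],[0.0000,0.0000,0.0000],-1],
[[0.0040,-0.0000,0.0000],[0.0000,0.0000,0.0000],-1],
```

Emit:
move_arm --deltas '[[[0.0042,0,0],[0,0,0.0011],-1],[[0.004,0,0],[0,0,0.0006],-1],[[0.004,0,0],[0,0,0.0002],-1],[[0.004,0,0],[0,0,0],-1],[[0,0,0],[0,0,0],-1]]'

```text
time: 21.92
ee_pos: [0.5452, -0.125, 0.1452]
eef_rot: [0.987, 0.163, 0.0, -0.0]
contact_force: [-0.7, -1.4, -2.0]
finger_gap: 0.0085
finger_force: 61.5
```

```bash
python3 - <<'E'
from h import *
loc()
E
```

```text
t 21.925 local [ 17.6816 100.0507] dz -0.23776556531089454 yaw- -0.0010278050002051683 Ftool [-1.0953  1.106   1.9986] Mtool [-0.4286 -0.182  -0.0113] gap 8.513024538367983
```

Emit:
move_arm --deltas '[[[0.002,0,0],[0,0,0],-1],[[0.002,0,0],[0,0,0],-1],[[0,0,0],[0,0,0],-1]]'

```text
time: 22.3
ee_pos: [0.5469, -0.1244, 0.1452]
eef_rot: [0.987, 0.163, 0.0, -0.0]
contact_force: [0.4, -1.5, -2.2]
finger_gap: 0.0084
finger_force: 61.5
```

```bash
python3 - <<'E'
from h import *
loc()
E
```

```text
t 22.3 local [ 19.5003 100.0658] dz -0.22830864543757912 yaw- -0.0006872497477227784 Ftool [-0.0441  1.5266  2.1941] Mtool [-0.4251 -0.2094 -0.026 ] gap 8.424567905012195
```

Emit:
move_arm --deltas '[[[0.002,0,0],[0,0,0],-1],[[0.002,0,0],[0,0,0],-1],[[0,0,0],[0,0,0],-1]]'

```text
time: 22.68
ee_pos: [0.5488, -0.1238, 0.1452]
eef_rot: [0.987, 0.163, 0.0, 0.0]
contact_force: [-1.0, -2.1, -1.3]
finger_gap: 0.0081
finger_force: 61.5
```

```bash
python3 - <<'E'
from h import *
loc()
E
```

```text
t 22.675 local [ 21.5438 100.07  ] dz -0.24152516200823015 yaw- 0.0016642873819877758 Ftool [-1.5828  1.7014  1.3039] Mtool [-0.401  -0.1964 -0.0558] gap 8.057799600522353
```

Emit:
move_arm --deltas '[[[0.002,0,0],[0,0,0],-1],[[0.002,0,0],[0,0,0],-1],[[0,0,0],[0,0,0],-1]]'

```text
time: 23.05
ee_pos: [0.5507, -0.1231, 0.1452]
eef_rot: [0.987, 0.163, 0.0, 0.0]
contact_force: [-0.5, -1.8, -2.5]
finger_gap: 0.0083
finger_force: 61.5
```

```bash
python3 - <<'E'
from h import *
loc()
E
```

```text
t 23.05 local [ 23.5659 100.0578] dz -0.20306818201086685 yaw- 0.001088649299244889 Ftool [-1.0636  1.5854  2.5338] Mtool [-0.432  -0.2357 -0.0525] gap 8.300400646335849
```

Emit:
move_arm --deltas '[[[0.002,0,0],[0,0,0],-1],[[0.002,0,0],[0,0,0],-1],[[0,0,0],[0,0,0],-1]]'

```text
time: 23.42
ee_pos: [0.5526, -0.1225, 0.1452]
eef_rot: [0.987, 0.163, 0.0, -0.0]
contact_force: [-0.2, -2.5, -1.4]
finger_gap: 0.0083
finger_force: 61.5
```

```bash
python3 - <<'E'
from h import *
loc()
E
```

```text
t 23.425 local [ 25.562  100.0695] dz -0.22595521472899804 yaw- 6.940882949674802e-05 Ftool [-0.9756  2.3402  1.4209] Mtool [-0.4764 -0.2493 -0.079 ] gap 8.348266822948359
```

Emit:
move_arm --deltas '[[[0.002,0,0],[0,0,0],-1],[[0.002,0,0],[0,0,0],-1],[[0,0,0],[0,0,0],-1]]'

```text
time: 23.8
ee_pos: [0.5545, -0.1219, 0.1452]
eef_rot: [0.987, 0.163, 0.0, 0.0]
contact_force: [-1.2, -1.9, -1.4]
finger_gap: 0.0084
finger_force: 61.5
```

```bash
python3 - <<'E'
from h import *
loc()
E
```

```text
t 23.8 local [ 27.5333 100.0228] dz -0.23695174339846403 yaw- -0.0029595169261015858 Ftool [-1.692   1.4013  1.4285] Mtool [-0.4367 -0.2432 -0.0668] gap 8.352731165452234
```

Emit:
move_arm --deltas '[[[0.001,0,0],[0,0,0],-1],[[0.001,0,0],[0,0,0],-1],[[0,0,0],[0,0,0],-1]]'

```text
time: 24.18
ee_pos: [0.5554, -0.1216, 0.1451]
eef_rot: [0.987, 0.162, 0.0, -0.0]
contact_force: [0.0, -2.4, -1.6]
finger_gap: 0.0089
finger_force: 61.5
```

```bash
python3 - <<'E'
from h import *
loc()
E
```

```text
t 24.175 local [ 28.4452 100.051 ] dz -0.2603047320044709 yaw- -0.006253479047298445 Ftool [-0.7479  2.2461  1.6363] Mtool [-0.3928 -0.2432 -0.0418] gap 8.927268614958676
```

Emit:
move_arm --deltas '[[[0.002,0,0],[0,0,0],-1],[[0.001,0,0],[0,0,0],-1],[[0,0,0],[0,0,0],-1]]'

```text
time: 24.55
ee_pos: [0.5565, -0.1212, 0.1451]
eef_rot: [0.987, 0.162, -0.0, 0.0]
contact_force: [-1.7, -2.2, -0.9]
finger_gap: 0.0084
finger_force: 61.5
```

```bash
python3 - <<'E'
from h import *
loc()
E
```

```text
t 24.55 local [ 29.6772 100.0423] dz -0.2570418719847396 yaw- -0.006191558559893014 Ftool [-2.2959  1.5347  0.8937] Mtool [-0.3795 -0.6613 -0.057 ] gap 8.364343720938205
```

Emit:
move_arm --deltas '[[[0.001,0,0],[0,0,0],-1],[[0.001,0,0],[0,0,0],-1],[[0,0,0],[0,0,0],-1]]'

```text
time: 24.92
ee_pos: [0.5576, -0.1208, 0.1451]
eef_rot: [0.987, 0.162, -0.0, 0.0]
contact_force: [-2.7, -3.2, -1.9]
finger_gap: 0.0085
finger_force: 61.6
```

```bash
python3 - <<'E'
from h import *
loc()
E
```

```text
t 24.925 local [ 30.8284 100.0617] dz -0.2941506582482418 yaw- -0.008029289787777923 Ftool [-3.5794  2.2003  1.904 ] Mtool [-0.4538 -0.7242 -0.0742] gap 8.490325397207046
```

Emit:
move_arm --deltas '[[[0.001,0,0],[0,0,0],-1],[[0.001,0,0],[0,0,0],-1],[[0,0,0],[0,0,0],-1]]'

```text
time: 25.3
ee_pos: [0.5586, -0.1205, 0.1451]
eef_rot: [0.987, 0.163, -0.0, 0.0]
contact_force: [-2.7, -2.9, -0.3]
finger_gap: 0.0083
finger_force: 61.6
```

```bash
python3 - <<'E'
from h import *
loc()
E
```

```text
t 25.3 local [ 31.8607 100.0433] dz -0.26520787348778185 yaw- -0.0027123372061015603 Ftool [-3.5092  1.8578  0.3344] Mtool [-0.4133 -0.8345  0.0518] gap 8.304409356428787
```

Emit:
move_arm --deltas '[[[0.001,0,0],[0,0,0],-1],[[0,0,0],[0,0,0],-1]]'

```text
time: 25.55
ee_pos: [0.5591, -0.1203, 0.1451]
eef_rot: [0.987, 0.162, -0.0, 0.0]
contact_force: [-2.6, -3.1, -1.3]
finger_gap: 0.0083
finger_force: 61.6
```

```bash
python3 - <<'E'
from h import *
loc()
E
```

```text
t 25.55 local [ 32.369  100.0254] dz -0.2700000092603432 yaw- -0.00694558647578798 Ftool [-3.4265  2.1097  1.2636] Mtool [-0.4584 -0.9363  0.0098] gap 8.255799085209878
```

Emit:
move_arm --deltas '[[[0.001,0,0],[0,0,0],-1],[[0,0,0],[0,0,0],-1],[[0,0,0],[0,0,0],-1]]'

```text
time: 25.92
ee_pos: [0.5596, -0.1199, 0.1451]
eef_rot: [0.987, 0.163, 0.0, -0.0]
contact_force: [-3.2, -2.0, -1.0]
finger_gap: 0.0081
finger_force: 61.6
```

```bash
python3 - <<'E'
from h import *
loc()
E
```

```text
t 25.925 local [ 32.9826 100.2628] dz -0.3168662070443986 yaw- -0.002260981485602634 Ftool [-3.7143  0.8564  0.9598] Mtool [-0.3144 -0.7806  0.0444] gap 8.127924141395761
```

Emit:
move_arm --deltas '[[[0.001,0,0],[0,0,0],-1],[[0,0,0],[0,0,0],-1],[[0,0,0],[0,0,0],-1]]'

```text
time: 26.3
ee_pos: [0.56, -0.1198, 0.1451]
eef_rot: [0.987, 0.163, -0.0, -0.0]
contact_force: [-3.3, -2.0, -1.3]
finger_gap: 0.0082
finger_force: 61.6
```

```bash
python3 - <<'E'
from h import *
loc()
E
```

```text
t 26.3 local [ 33.3753 100.2271] dz -0.3209767308971152 yaw- -0.0011353201579006969 Ftool [-3.7484  0.848   1.3338] Mtool [-0.1411 -0.8295  0.1147] gap 8.153252901820649
```

Emit:
move_arm --deltas '[[[0.001,0,0],[0,0,0],-1],[[0,0,0],[0,0,0],-1],[[0,0,0],[0,0,0],-1]]'

```text
time: 26.68
ee_pos: [0.5604, -0.1197, 0.1451]
eef_rot: [0.987, 0.163, -0.0, -0.0]
contact_force: [-5.0, -1.7, -1.3]
finger_gap: 0.0085
finger_force: 61.6
```

```bash
python3 - <<'E'
from h import *
loc()
t=manip.camera("top");s=manip.camera("side")
A=cv2.resize(t[140:225,160:260,::-1],(400,340),interpolation=2);B=cv2.resize(s[125:210,170:270,::-1],(400,340),interpolation=2)
cv2.imwrite("pics/e.png",np.hstack([A,B]))
E
```

```text
t 26.675 local [ 33.8589 100.1901] dz -0.3053848861808035 yaw- -0.0017267509863239173 Ftool [-5.2652  0.0177  1.3079] Mtool [-0.1227 -0.9001  0.0569] gap 8.462333860152249
```

View pics/e.png

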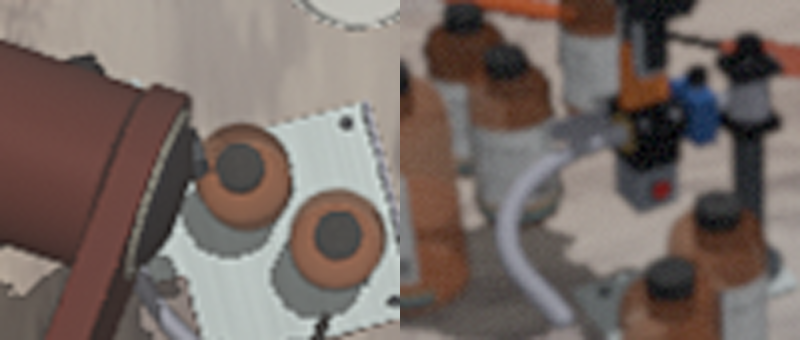

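The side half (right) shows the slider on the rail against the blue stop, with its red eye toward the bottles at (660,187). The top half shows the bottles unmoved, but the arm hides the catch. The lateral catch load has gone, so I'll ease back slightly to confirm it latched.

Emit:
move_arm --deltas '[[[-0.001,0,0],[0,0,0],-1],[[-0.001,0,0],[0,0,0],-1],[[-0.001,0,0],[0,0,0],-1],[[0,0,0],[0,0,0],-1]]'

```text
time: 27.28
ee_pos: [0.5591, -0.1202, 0.1451]
eef_rot: [0.987, 0.162, 0.0, -0.0]
contact_force: [-3.6, -0.7, -1.5]
finger_gap: 0.0083
finger_force: 61.6
```

```bash
python3 - <<'E'
from h import *
loc()
E
```

```text
t 27.275 local [ 32.4515 100.1563] dz -0.2947862611766823 yaw- -0.0031331381803300458 Ftool [-3.5972 -0.4785  1.4824] Mtool [ 0.0307 -0.6586 -0.0043] gap 8.34979742704856
```

Emit:
move_arm --deltas '[[[-0.001,0,0],[0,0,0],-1],[[0,0,0],[0,0,0],-1],[[0,0,0],[0,0,0],-1]]'

```text
time: 27.65
ee_pos: [0.5589, -0.1203, 0.1451]
eef_rot: [0.987, 0.162, 0.0, -0.0]
contact_force: [-0.8, 0.4, -1.6]
finger_gap: 0.0085
finger_force: 61.4
```

```bash
python3 - <<'E'
from h import *
loc()
E
```

```text
t 27.65 local [ 32.2038 100.1316] dz -0.30625294312557116 yaw- -0.0044249596833527026 Ftool [-0.6157 -0.5811  1.5804] Mtool [ 0.0249 -0.2879  0.1072] gap 8.47807315225925
```

Emit:
move_arm --deltas '[[[0,0,0.002],[0,0,0],-1],[[0,0,0],[0,0,0],-0.7],[[0,0,0],[0,0,0],-0.6],[[0,0,0],[0,0,0],-0.5],[[0,0,0],[0,0,0],-0.4],[[0,0,0],[0,0,0],-0.4]]'

```text
time: 28.4
ee_pos: [0.5587, -0.1204, 0.1442]
eef_rot: [0.987, 0.162, 0.0, 0.0]
contact_force: [0.6, -0.0, 1.0]
finger_gap: 0.0257
finger_force: 0.0
```

```bash
python3 - <<'E'
from h import *
loc()
E
```

```text
t 28.4 local [ 31.9811 100.0365] dz -1.2282342711642968 yaw- -0.006033311589324488 Ftool [ 0.5568  0.2099 -1.0407] Mtool [-0.0496  0.0224 -0.0055] gap 25.664821918184618
```

Released. Lift straight up, then retreat toward the base so the cameras see it.

Emit:
move_arm --deltas '[[[0,0,-0.01],[0,0,0],-0.4],[[0,0,-0.02],[0,0,0],-0.4],[[0,0,-0.04],[0,0,0],-0.4],[[0,0,-0.06],[0,0,0],-0.4],[[0,0,-0.08],[0,0,0],-0.4],[[0,0,-0.08],[0,0,0],-0.4],[[0,0,-0.08],[0,0,0],-0.4],[[-0.04,-0.06,0],[0,0,0],-0.4],[[-0.04,-0.06,0],[0,0,0],-0.4],[[-0.04,-0.06,0],[0,0,0],-0.4],[[-0.04,-0.06,0],[0,0,0],-0.4],[[-0.04,-0.06,0],[0,0,0],-0.4],[[-0.04,-0.06,0],[0,0,0],-0.4],[[0,0,0],[0,0,0],-0.4]]'

```text
time: 30.15
ee_pos: [0.3866, 0.0124, 0.3316]
eef_rot: [0.987, 0.163, 0.002, 0.001]
contact_force: [0.1, -0.3, 0.2]
finger_gap: 0.0259
finger_force: 0.0
```

```bash
python3 - <<'E'
from h import *
loc()
t=manip.camera("top");s=manip.camera("side")
A=cv2.resize(t[140:225,160:260,::-1],(400,340),interpolation=2);B=cv2.resize(s[125:210,170:270,::-1],(400,340),interpolation=2)
cv2.imwrite("pics/f.png",np.hstack([A,B]))
E
```

```text
t 30.15 local [-88.3852 281.0748] dz 186.18143691180822 yaw- 0.11260254081055658 Ftool [ 0.0236  0.2969 -0.1846] Mtool [ 0.0312 -0.024   0.0245] gap 25.877248504144394
```

View pics/f.png

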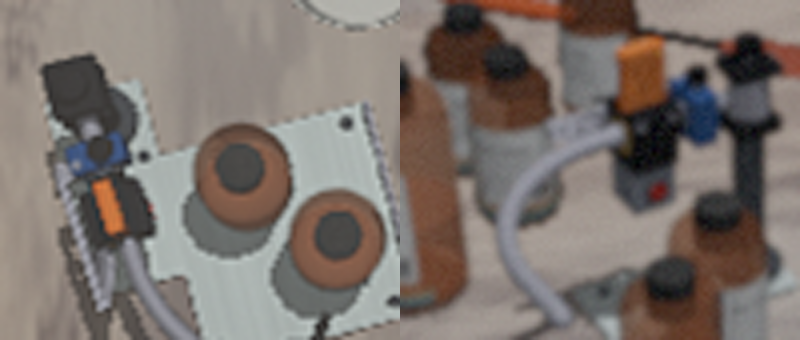

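The slider hangs upright against the stop, with the catch lying closed beside it and its nose behind the block at about (112,250) in the top half. The eye faces the bottles at (657,190), and the bottles are unmoved.

```bash
python3 -c "
from cell import manip
print(manip.finish_job())"
```

```text
the job is handed in; nothing more can be done
None
```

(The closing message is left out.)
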